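# Weigh down the freshly glued inlays

## Robot

A 7-joint arm with a two-finger parallel gripper is mounted at the origin on the work surface. World frame = base frame: x ahead of the robot, y to its left, z up, the work surface at z = 0. Lengths are in m, angles in rad, forces in N, time in s.
With the tool pointing down it reaches from about 0.4 to 0.85 m from the base axis. Payload 10.4 kg.
Tool frame: the origin (TCP) lies at the very end of the fingers, on their centre line; the grasp point (between the pads) lies behind it (arm.grip_point_offset is the z of the grasp point in the tool frame, in m); z points along the fingers, y is the direction in which the jaws open and shut (so a half turn about z gives the same grasp; the last joint's range is limited). The gripper opens to 87 mm and grips with 3 to 60 N. Pads are 19 mm wide; open, the fingers measure 117 mm over their backs; the gripper's body (75 mm by 190 mm) begins 51 mm behind the grasp point.
Start: joints at [1.079, 0.332, -0.065, 1.46, 0.022, 1.35, -0.088], TCP at [0.282, -0.558, 0.223] pointing down, gripper open.
Joint ranges: [-2.6, 2.6], [-0.5, 2.12], [-1.47, 1.34], [0.16, 2.42], [-1.27, 4.41], [0.06, 2.06], [-2.6, 2.6]. Speed limits (rad/s): [2.22, 2.22, 2.79, 2.79, 3.14, 3.14, 3.14].

## Interface

Orientations are given as a 3x3 rotation matrix whose columns are the frame's x, y, z axes.
In Python, from plant import arm gives the robot as it stands. The module is installed in compiled form; this text tells all that it offers.
- The arm moves only by the tool servo_tool, never from a script. Its argument "steps" is a list that holds one entry, the list of rows, each a list of 7 numbers: the turn, a rotation vector about the tool's x, y, z in units of 6 degrees (1.0 is 6 degrees), then the shift along the tool's x, y, z in units of 50 mm (1.0 is 50 mm), then the closure, from -1 (fully open) to 1 (shut). A call has 1 to 8 rows; each row is the pose to reach, as a shift and turn from the pose commanded when the call began, along the tool's axes at that moment; what a row does not reach only later rows make up. A row lasts 1/10 s, in which the tool goes at most 50 mm and 8.59 degrees, less where a joint would pass 70% of its speed; a pose out of reach is approached as far as the arm can. A call with a gripper value outside its range is refused whole. The fingers move at their own pace and stop on an object; "force" is the grip in N (left out, the last holds). Time passes only in rows, so rows that repeat a pose let the fingers close. It gives the time, the measured TCP pose, the force and the opening at its end, in the units of the state.
- arm.sense(): the state, without advancing time (a new reading comes with each control period).
- arm.grab_frame(name): name is "scene" or "top"; returns (picture, depth): 400x640x3 uint8, blue, green, red; 400x640 float32, m along the optical axis (not along the pixel's ray), 0 where there is no reading.
- arm.calibration(name): a dict with "K" (3x3 intrinsics, pixels), "k1" (the pictures are not rectified: a ray, as slopes to the right and down, at radius r is drawn at 1 + k1 r^2 times it, then the intrinsics apply), "cam_to_world" (4x4, takes a point from camera to world coordinates). Camera axes: x right, y up, looking along -z (the intrinsics and any distortion apply to the point x, -y, -z); pixel columns grow to the right and rows downward; lengths in m; the calibration is good to about 2 mm. A picture is of the moment at which its call begins. calibration takes no time and is no camera call.
- arm.sign_off(): hands the job in, once; it reports no verdict.
The state is a dict: "time": time; "joints": joint angles; "joint_velocities": joint speeds; "tau": joint torques, N m; "tool_pos": TCP position; "tcp_rot": TCP orientation; "wrist_force": force on the tool from outside, world axes, zero at the start; "moment": the same for the moment, N m; "finger_gap": opening from 0.0 (shut) to 1.0 (fully open).
Only numpy, scipy, OpenCV 4.12 (cv2) and the standard library are available. Lean on these libraries where they do the work, as an engineer would, in place of code of your own. Each camera call takes 0.05 s, during which the arm holds its last target.

## Task

Four box lids have freshly glued inlays: stand each steel weight squarely on the inlay of its own shape and size so that it covers it, in the order in which the glue was spread: the long strip first, then the square, then the large round, and the small round last. Set each weight down without letting it fall and let go of it before you go on to the next; leave the sanding block and the wooden knob where they are.

Things in the scene. Friction and masses are not known exactly. Their poses are not given: they have to be found in the camera images.
- weight_bar: Bare steel weight standing on the bench: a bar 100 mm long, 30 wide, 34 high. Origin: centre of its underside; z up; x along the 100 mm length, y across the 30 mm width. Mass about 0.75 kg.
- weight_square: Bare steel weight standing on the bench: a block 44 x 44 mm, 36 high. Origin: centre of its underside; z up; x and y square to its sides. Mass about 0.55 kg.
- weight_large_round: Bare steel weight standing on the bench: an upright cylinder 58 mm in diameter, 34 high. Origin: centre of its underside; z up. Mass about 0.7 kg.
- weight_small_round: Bare steel weight standing on the bench: an upright cylinder 34 mm in diameter, 42 high. Origin: centre of its underside; z up. Mass about 0.3 kg.
- lid_strip: Freshly glued box lid, pale maple with a thin dark edging, fixed to the bench: 120 x 62 mm and 14 mm thick, lying flat, with a dark walnut inlay flush in the middle of its top: a strip 100 x 30 mm. Origin: centre of its underside, on the bench (inlay centre is 14 mm above it); z up; x along the lid's and the strip's length.
- lid_square: Freshly glued box lid, pale maple with a thin dark edging, fixed to the bench: 90 x 90 mm and 14 mm thick, lying flat, with a dark walnut inlay flush in the middle of its top: a square 44 x 44 mm. Origin: centre of its underside, on the bench (inlay centre is 14 mm above it); z up; x and y square to the sides of lid and inlay.
- lid_large_round: Freshly glued box lid, pale maple with a thin dark edging, fixed to the bench: 90 x 90 mm and 14 mm thick, lying flat, with a dark walnut inlay flush in the middle of its top: a disc 58 mm in diameter. Origin: centre of its underside, on the bench (inlay centre is 14 mm above it); z up; x and y square to the lid's sides.
- lid_small_round: Freshly glued box lid, pale maple with a thin dark edging, fixed to the bench: 90 x 90 mm and 14 mm thick, lying flat, with a dark walnut inlay flush in the middle of its top: a disc 34 mm in diameter. Origin: centre of its underside, on the bench (inlay centre is 14 mm above it); z up; x and y square to the lid's sides.
- sanding_block: Bystander, loose: brown wooden sanding block with a black rubber sole, 95 x 48 x 28 mm high. Origin: centre of its underside; x along its length.
- turned_knob: Bystander, loose: turned wooden knob standing upright, waisted, 46 mm in diameter at the foot, 45 mm high. Origin: centre of its underside.
There are look-alikes about, which are no part of the job. What is shaped like the weight_large_round but blue or red is not meant.

How it is judged:
By the outcome, as a careful person would: the job done as asked, in the order asked, and still so for the second after the job is handed in, with the robot touching nothing.
It also fails if it takes over 106 s, if anything falls off the work surface, if the arm or the gripper's body presses on something with over 40 N, if the wrist force passes 120 N, or if a joint passes its speed limit or range.

## Working session

There is one attempt and no reset: what is moved stays moved. The work goes in short steps, Python scripts to look and compute and a tool call to move; the robot and the scene stay as the last step left them, time stands still between calls to the robot, and variables do not carry over. Pictures are saved under pics/ and viewed, and the job is handed in when it is done.

Besides the shell and the picture viewer there is one more tool, called after "Emit:" as name(argument=value, ...), one argument or row to a line, values as JSON. servo_tool: Moves the arm, as the interface text tells. Its arguments: {"type":"object","properties":{"steps":{"type":"array","items":{"type":"array","items":{"type":"array","items":{"type":"number"}}}},"force":{"type":"number"}},"required":["steps"]}

```bash
mkdir -p pics; ls
python3 - <<'E'
from plant import arm
import cv2,numpy as np
s=arm.sense()
for k,v in s.items(): print(k,np.round(v,4).tolist())
print(arm.grip_point_offset)
for n in("scene","top"):
    p,d=arm.grab_frame(n); cv2.imwrite(f"pics/{n}0.png",p); np.save(f"{n}0.npy",d)
    c=arm.calibration(n); print(n,c["K"],c["k1"],np.round(c["cam_to_world"],4))
E
```

```text
pics
time 0.0
joints [1.0794, 0.3329, -0.0647, 1.461, 0.0216, 1.3499, -0.0885]
joint_velocities [-0.0028, 0.0001, 0.0004, 0.0024, 0.0002, -0.0005, -0.0011]
tau [-0.0008, -62.326, 0.024, -38.9904, -0.0614, 0.0396, 0.0001]
tool_pos [0.2822, -0.5572, 0.2217]
tcp_rot [[0.8921, 0.4519, -0.0007], [0.4519, -0.8921, 0.0013], [-0.0001, -0.0015, -1.0]]
wrist_force [0.2646, 0.146, 0.4265]
moment [0.0107, 0.0329, 0.0121]
finger_gap 0.9966
-0.0187
scene [[463.08528707   0.         314.64973828]
 [  0.         463.08528707 201.71397148]
 [  0.           0.           1.        ]] -0.06884141616472281 [[ 0.8079 -0.3079  0.5025  0.9635]
 [ 0.5891  0.4443 -0.6749 -0.5748]
 [-0.0155  0.8413  0.5404  0.4957]
 [ 0.      0.      0.      1.    ]]
top [[405.42667454   0.         328.10259232]
 [  0.         405.42667454 200.86519289]
 [  0.           0.           1.        ]] -0.04428534647124376 [[ 0.025   0.9828 -0.1827  0.3899]
 [-0.999   0.0313  0.0317  0.0119]
 [ 0.0369  0.1818  0.9826  0.898 ]
 [ 0.      0.      0.      1.    ]]
```

View pics/scene0.png

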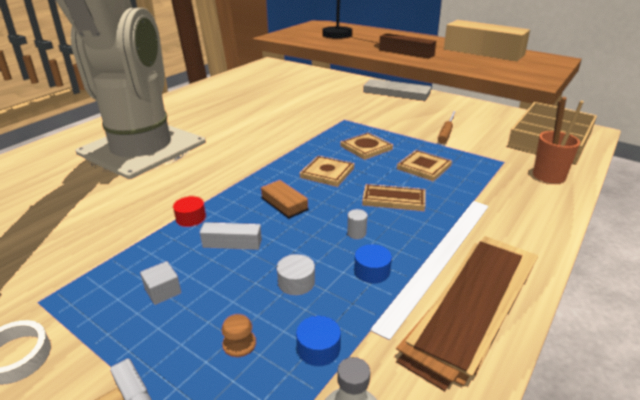

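View pics/top0.png

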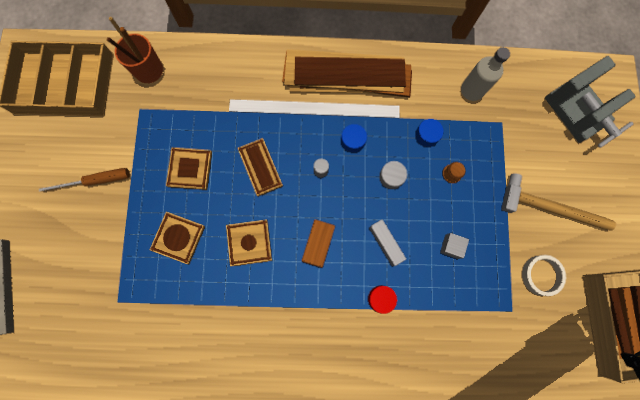

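The top view shows the bar at (388,243), square at (456,246), large round at (394,175) and small round at (321,167). The lids are strip (260,166), square (189,168), large round (177,238) and small round (249,242). The sanding block is at (318,243) and the knob at (455,172).

```bash
cat > h.py <<'E'
from plant import arm
import cv2,numpy as np
def D(c): return np.array([c["k1"],0,0,0,0.])
def rays(c,px):
    u=cv2.undistortPoints(np.float64(px).reshape(-1,1,2),c["K"],D(c),criteria=(3,50,1e-10)) if 0 else cv2.undistortPoints(np.float64(px).reshape(-1,1,2),c["K"],D(c))
    u=u.reshape(-1,2); d=np.c_[u[:,0],-u[:,1],-np.ones(len(u))]
    T=c["cam_to_world"]; return T[:3,3],d@T[:3,:3].T
def plane(c,px,z):
    o,d=rays(c,px); t=(z-o[2])/d[:,2]; return o+d*t[:,None]
def depthpts(c,px,dep):
    o,d=rays(c,px); return o+d*dep[:,None]
def proj(c,P):
    T=np.linalg.inv(c["cam_to_world"]); q=np.atleast_2d(P)@T[:3,:3].T+T[:3,3]
    q=q*[1,-1,-1]; return cv2.projectPoints(q,np.zeros(3),np.zeros(3),c["K"],D(c))[0].reshape(-1,2)
def cloud(n,dep):
    c=arm.calibration(n); v,u=np.mgrid[:400,:640]
    return depthpts(c,np.c_[u.ravel(),v.ravel()],dep.ravel()).reshape(400,640,3)
E
python3 - <<'E'
from h import *
for n in("top","scene"):
    im=cv2.imread(f"pics/{n}0.png"); d=np.load(f"{n}0.npy"); W=cloud(n,d)
    print(n,"mat z", np.median(W[:,:,2][(abs(W[:,:,0]-.55)<.2)&(abs(W[:,:,1])<.3)]))
    hsv=cv2.cvtColor(im,cv2.COLOR_BGR2HSV)
    roi=(W[...,0]>.2)&(W[...,0]<.85)&(abs(W[...,1])<.55)&(d>0)
    m=(roi&(W[...,2]>.008)).astype(np.uint8)
    k,l,st,ce=cv2.connectedComponentsWithStats(m)
    for i in range(1,k):
        if st[i,4]<60: continue
        P=W[l==i]; z=np.percentile(P[:,2],90); top=(l==i)&(abs(W[...,2]-np.median(P[P[:,2]>z-.006,2]))<.004)
        zt=np.median(W[top][:,2]); v,u=np.nonzero(top)
        Q=plane(arm.calibration(n),np.c_[u,v],zt)[:,:2]
        r=cv2.minAreaRect((Q*1000).astype(np.float32))
        print(np.round(ce[i]),st[i,4],"zt %.4f"%zt,"mean",np.round(Q.mean(0),4),"rect",np.round(r[0],1),np.round(r[1],1),round(r[2],1),"hsv",np.median(hsv[top],0))
E
```

```text
top mat z 0.0015571755857104463
[119.  47.] 108 zt 0.1610 mean [0.8399 0.4338] rect [840.2 433.6] [12.1  7. ] 47.1 hsv [ 11.5 181.5  58. ]
[485.  76.] 1237 zt 0.1702 mean [ 0.8394 -0.3576] rect [ 838.9 -357.2] [27.2 23.1] 86.2 hsv [ 8. 20. 99.]
[142.  69.] 574 zt 0.0891 mean [0.8322 0.4184] rect [834.5 419.2] [73.  28.8] 87.9 hsv [  9. 205. 151.]
[97. 93.] 700 zt 0.0492 mean [0.784  0.5164] rect [791.2 513.1] [ 40.2 112.4] 71.8 hsv [ 18. 161. 174.]
[346.  84.] 2099 zt 0.0275 mean [ 0.8351 -0.0528] rect [835.6 -49.8] [284.3  39.9] 87.8 hsv [ 10. 195.  73.]
[563.  91.] 435 zt 0.1147 mean [ 0.8149 -0.5438] rect [ 814.1 -542.4] [17.3 33.7] 88.9 hsv [41. 19. 98.]
[429. 132.] 582 zt 0.0343 mean [ 0.7201 -0.244 ] rect [ 719.6 -244.5] [56.6 56.8] 44.5 hsv [110. 233. 175.]
[354. 137.] 558 zt 0.0345 mean [ 0.7007 -0.071 ] rect [700.1 -70.8] [56.4 55.2] 80.3 hsv [110. 231. 178.]
[260. 167.] 1428 zt 0.0147 mean [0.6276 0.1382] rect [628.2 138.3] [119.   62.4] 25.2 hsv [ 13. 185.  98.]
[188. 168.] 1555 zt 0.0144 mean [0.6195 0.2979] rect [619.9 297.7] [90.3 88.9] 87.2 hsv [ 16. 168. 144.]
[321. 1
[... 2759 characters left out ...]
.4 -162.8] [56.8 59.9] 54.2 hsv [  8.   5. 215.]
[160. 281.] 1027 zt 0.0362 mean [ 0.4636 -0.2987] rect [ 463.2 -298.1] [43.5 49.7] 72.0 hsv [  8.   5. 207.]
[238. 333.] 996 zt 0.0428 mean [ 0.6316 -0.304 ] rect [ 632.2 -304.4] [36.1 34.1] 35.7 hsv [ 14. 160. 188.]
[318. 339.] 1761 zt 0.0342 mean [ 0.7218 -0.2484] rect [ 721.5 -247.8] [56.7 58.2] 35.3 hsv [109. 208. 222.]
[ 24. 348.] 1485 zt 0.0252 mean [ 0.4142 -0.4848] rect [ 410.  -485.2] [58.1 95. ] 65.8 hsv [ 20.  20. 248.]
[349. 379.] 1072 zt 0.1703 mean [ 0.8397 -0.361 ] rect [ 838.8 -361.1] [22.8 29.7] 2.4 hsv [  6.   9. 142.]
[126. 383.] 1185 zt 0.0262 mean [ 0.5769 -0.4393] rect [ 574.5 -433.3] [62.7 57.2] 37.2 hsv [ 10.   5. 208.]
```

```bash
cat > inl.py <<'E'
from h import *
L={"strip":((.629,.137),(100,30)),"square":((.620,.296),(44,44)),"large":((.464,.308),(58,58)),"small":((.458,.152),(34,34))}
def inlays(n,im,names=L):
    c=arm.calibration(n); hsv=cv2.cvtColor(im,cv2.COLOR_BGR2HSV); out={}
    for k in names:
        (x,y),s=L[k]
        # rectified 0.5 mm grid at lid-top height
        g=np.arange(-70,70,.5)/1000; X,Y=np.meshgrid(x+g,y+g,indexing="ij")
        p=proj(c,np.c_[X.ravel(),Y.ravel(),np.full(X.size,.0142)]).astype(np.float32).reshape(*X.shape,2)
        r=cv2.remap(im,p[...,0],p[...,1],cv2.INTER_LINEAR)
        v=r.max(2); rr=np.hypot(X-x,Y-y)
        core=np.median(v[rr<.012]); 
        ring=np.percentile(v[(rr<.036)],92); t=(core+ring)/2
        m=((v<t)&(r[...,2]>r[...,0])).astype(np.uint8)
        _,l,st,_=cv2.connectedComponentsWithStats(m,connectivity=4); i=l[140,140]
        P=np.c_[X[l==i],Y[l==i]]; R=cv2.minAreaRect((P*1000).astype(np.float32)) if i else None
        out[k]=(P.mean(0),R,len(P)/4)
    return out
E
python3 - <<'E'
from inl import *
for n in("top","scene"):
    for k,(c,r,a) in inlays(n,cv2.imread(f"pics/{n}0.png")).items(): print(n,k,np.round(c,4),np.round(r[0],1),np.round(r[1],1),round(r[2],1),"area",a)
E
```

```text
top strip [0.6278 0.1392] [627.9 139.3] [123.2  62.9] 25.0 area 4992.75
top square [0.6203 0.2991] [620.5 298.7] [46.2 46. ] 88.6 area 1995.75
top large [0.4638 0.3108] [464. 311.] [58.  58.1] 67.6 area 2675.25
top small [0.4582 0.1544] [458.  154.5] [35.2 34.4] 33.7 area 956.5
scene strip [0.626  0.1417] [626.5 140.3] [119.8  58.7] 24.2 area 3571.75
scene square [0.6189 0.2975] [618.6 297.4] [44. 43.] 87.1 area 1789.75
scene large [0.4622 0.3094] [462.2 310.2] [56.2 53.4] 35.8 area 2406.5
scene small [0.4568 0.1535] [456.8 153.8] [32.5 32.5] 90.0 area 854.25
```

```bash
cat > go.py <<'E'
from h import *
from scipy.spatial.transform import Rotation as Ro
import sys
def row(x,y,z,yaw,s=None):
    s=s or arm.sense(); R0=np.array(s["tcp_rot"]); a=np.radians(yaw)
    R=np.array([[np.cos(a),np.sin(a),0],[np.sin(a),-np.cos(a),0],[0,0,-1.]])
    w=np.degrees(Ro.from_matrix(R0.T@R).as_rotvec())/6; d=R0.T@(np.array([x,y,z])-s["tool_pos"])/.05
    return np.round(np.r_[w,d],3).tolist(), np.linalg.norm(d),np.linalg.norm(w)*6/8.59
if __name__=="__main__":
    s=arm.sense(); print("t",s["time"],"pos",np.round(s["tool_pos"],4),"yaw",round(np.degrees(np.arctan2(s["tcp_rot"][1][0],s["tcp_rot"][0][0])),2),"gap",round(s["finger_gap"],3),"F",np.round(s["wrist_force"],2),"q",np.round(s["joints"],2))
    a=list(map(float,sys.argv[1:]))
    for i in range(0,len(a),4): print(a[i:i+4],*row(*a[i:i+4],s))
E
python3 go.py .465 -.1473 .1 30.5
```

```text
t 0.1 pos [ 0.2822 -0.5573  0.2218] yaw 26.86 gap 1.001 F [ 1.04  0.36 -0.17] q [ 1.08  0.33 -0.06  1.46  0.02  1.35 -0.09]
[0.465, -0.1473, 0.1, 30.5] [-0.012, 0.0, -0.607, 6.966, -5.66, 2.443] 9.302065286101136 0.42386663006081565
```

Emit:
servo_tool(
  steps=[
    [[0,0,-0.6,6.97,-5.66,2.44,-1],[0,0,-0.6,6.97,-5.66,2.44,-1],[0,0,-0.6,6.97,-5.66,2.44,-1],[0,0,-0.6,6.97,-5.66,2.44,-1],[0,0,-0.6,6.97,-5.66,2.44,-1],[0,0,-0.6,6.97,-5.66,2.44,-1],[0,0,-0.6,6.97,-5.66,2.44,-1],[0,0,-0.6,6.97,-5.66,2.44,-1]],
  ],
  force=50,
)

```text
time: 0.9
tool_pos: [0.44, -0.2033, 0.1172]
tcp_rot: [[0.862, 0.507, 0.0], [0.507, -0.862, -0.0], [-0.0, 0.0, -1.0]]
wrist_force: [0.9, -0.7, -0.9]
finger_gap: 0.998
```

```bash
python3 go.py .465 -.1473 .1 30.5
```

```text
t 0.9 pos [ 0.44   -0.2033  0.1172] yaw 30.45 gap 0.998 F [ 0.9  -0.67 -0.93] q [ 0.67  0.14 -0.36  1.94  0.05  1.08 -0.75]
[0.465, -0.1473, 0.1, 30.5] [0.003, 0.001, -0.008, 0.998, -0.712, 0.343] 1.272481750921743 0.006059101028287076
```

Emit:
servo_tool(
  steps=[
    [[0,0,0,0.6,-0.45,0.2,-1],[0,0,0,0.6,-0.45,0.2,-1],[0,0,0,0.6,-0.45,0.2,-1],[0,0,0,0.6,-0.45,0.2,-1]],
  ],
)

```text
time: 1.3
tool_pos: [0.4538, -0.1718, 0.1077]
tcp_rot: [[0.863, 0.506, -0.0], [0.506, -0.863, -0.0], [-0.0, 0.0, -1.0]]
wrist_force: [-0.1, -0.2, -0.1]
finger_gap: 1.002
```

```bash
python3 go.py .465 -.1473 .1 30.5 .465 -.1473 .005 30.5;  python3 - <<'E'
from h import *
p,d=arm.grab_frame("top");cv2.imwrite("pics/top1.png",p); p,d=arm.grab_frame("scene");cv2.imwrite("pics/scene1.png",p)
E
```

```text
t 1.3 pos [ 0.4538 -0.1718  0.1077] yaw 30.37 gap 1.002 F [-0.05 -0.23 -0.12] q [ 0.63  0.15 -0.39  1.94  0.07  1.06 -0.83]
[0.465, -0.1473, 0.1, 30.5] [0.003, 0.004, -0.021, 0.44, -0.309, 0.154] 0.5595144288890093 0.015285614332851439
[0.465, -0.1473, 0.005, 30.5] [0.003, 0.004, -0.021, 0.441, -0.31, 2.054] 2.1239298374938027 0.015285614332851439
```

View pics/scene1.png

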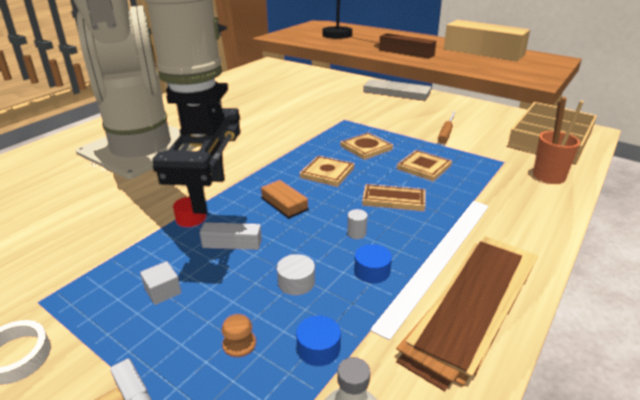

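The gripper hangs over the bar, at around (200,200) in the scene view, and its jaws lie across the bar at (231,235).

Emit:
servo_tool(
  steps=[
    [[0,0,0,0.44,-0.31,0.15,-1],[0,0,0,0.44,-0.31,0.15,-1],[0,0,0,0.44,-0.31,0.7,-1],[0,0,0,0.44,-0.31,1.3,-1],[0,0,0,0.44,-0.31,1.8,-1],[0,0,0,0.44,-0.31,2.05,-1],[0,0,0,0.44,-0.31,2.05,-1],[0,0,0,0.44,-0.31,2.05,-1]],
  ],
)

```text
time: 2.2
tool_pos: [0.4658, -0.1465, 0.006]
tcp_rot: [[0.862, 0.506, 0.001], [0.506, -0.862, -0.0], [0.001, 0.001, -1.0]]
wrist_force: [-0.7, 0.2, 0.6]
finger_gap: 1.005
```

```bash
python3 go.py .465 -.1473 .005 30.5
```

```text
t 2.2 pos [ 0.4658 -0.1465  0.006 ] yaw 30.43 gap 1.005 F [-0.75  0.18  0.58] q [ 0.56  0.31 -0.39  2.01  0.16  0.85 -0.95]
[0.465, -0.1473, 0.005, 30.5] [0.007, -0.005, -0.012, -0.022, 0.005, 0.02] 0.030432273918687438 0.01027938895072275
```

Emit:
servo_tool(
  steps=[
    [[0,0,0,0,0,0.02,1],[0,0,0,0,0,0.02,1],[0,0,0,0,0,0.02,1],[0,0,0,0,0,0.02,1],[0,0,0,0,0,0.02,1],[0,0,0,0,0,0.02,1],[0,0,0,0,0,0.02,1],[0,0,0,0,0,0.02,1]],
  ],
  force=50,
)

```text
time: 3.0
tool_pos: [0.4653, -0.146, 0.0041]
tcp_rot: [[0.862, 0.507, -0.0], [0.507, -0.862, -0.0], [-0.0, 0.0, -1.0]]
wrist_force: [0.2, 0.4, 0.1]
finger_gap: 0.356
```

```bash
python3 go.py .627 .139 .1 24.8
python3 - <<'E'
from h import *
p,d=arm.grab_frame("top");cv2.imwrite("pics/top2.png",p[120:360,240:560].repeat(2,0).repeat(2,1)); p,d=arm.grab_frame("scene");cv2.imwrite("pics/scene2.png",p)
E
```

```text
t 3.0 pos [ 0.4653 -0.146   0.0041] yaw 30.46 gap 0.356 F [0.2  0.42 0.08] q [ 0.56  0.31 -0.39  2.01  0.16  0.84 -0.96]
[0.627, 0.139, 0.1, 24.8] [0.0, 0.0, 0.944, 5.677, -3.274, -1.918] 6.827791348487886 0.6593657557323647
```

View pics/top2.png

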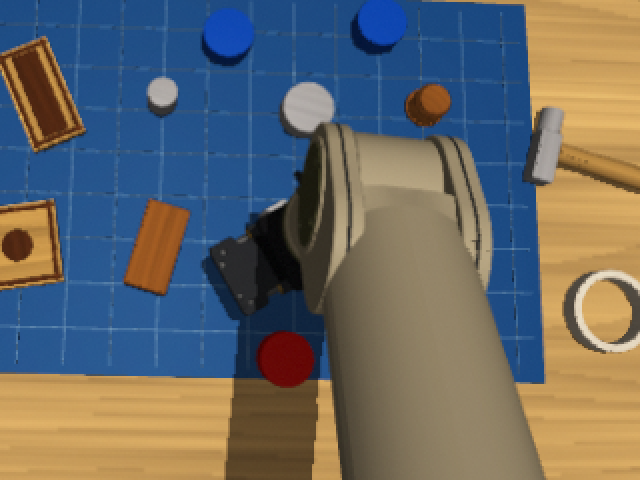

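The top view shows only the arm over the bar; the knob, sanding block and red decoy are untouched. The finger gap of 31 mm confirms the bar is gripped.

Emit:
servo_tool(
  steps=[
    [[0,0,0,0,0,-0.5,1],[0,0,0,0,0,-1.2,1],[0,0,0.1,0.4,-0.2,-1.8,1],[0,0,0.3,1.1,-0.6,-1.92,1],[0,0,0.5,1.8,-1.0,-1.92,1],[0,0,0.7,2.5,-1.4,-1.92,1],[0,0,0.8,3.2,-1.8,-1.92,1],[0,0,0.9,3.8,-2.2,-1.92,1]],
  ],
)

```text
time: 3.9
tool_pos: [0.5733, 0.0468, 0.0991]
tcp_rot: [[0.906, 0.423, -0.002], [0.423, -0.906, 0.0], [-0.002, -0.001, -1.0]]
wrist_force: [0.5, 0.5, -5.8]
finger_gap: 0.342
```

```bash
python3 go.py .627 .139 .1 24.8
```

```text
t 3.9 pos [0.5733 0.0468 0.0991] yaw 25.04 gap 0.342 F [ 0.5   0.48 -5.77] q [ 0.26  0.37 -0.5   1.72  0.2   1.1  -1.44]
[0.627, 0.139, 0.1, 24.8] [-0.008, 0.014, 0.041, 1.754, -1.217, -0.02] 2.134683247219606 0.030653350609032633
```

Emit:
servo_tool(
  steps=[
    [[0,0,0.04,0.6,-0.42,0,1],[0,0,0.04,1.1,-0.75,0,1],[0,0,0.04,1.5,-1.03,0,1],[0,0,0.04,1.7,-1.17,0,1],[0,0,0.04,1.7,-1.17,0,1],[0,0,0.04,1.7,-1.17,0.3,1],[0,0,0.04,1.7,-1.17,0.6,1],[0,0,0.04,1.7,-1.17,0.6,1]],
  ],
)

```text
time: 4.7
tool_pos: [0.6233, 0.1319, 0.0664]
tcp_rot: [[0.908, 0.418, -0.005], [0.418, -0.908, -0.002], [-0.006, -0.0, -1.0]]
wrist_force: [-0.7, -0.1, -6.9]
finger_gap: 0.343
```

```bash
python3 go.py .627 .139 .04 24.8
python3 - <<'E'
from h import *
p,d=arm.grab_frame("scene");cv2.imwrite("pics/scene3.png",cv2.resize(p[80:280,240:540],None,fx=2.5,fy=2.5)); cv2.imwrite("pics/scene3f.png",p); np.save("s3.npy",d)
p,d=arm.grab_frame("top");cv2.imwrite("pics/top3.png",p);np.save("t3.npy",d)
E
```

```text
t 4.7 pos [0.6233 0.1319 0.0664] yaw 24.74 gap 0.343 F [-0.68 -0.14 -6.85] q [ 0.09  0.54 -0.49  1.57  0.27  1.11 -1.61]
[0.627, 0.139, 0.04, 24.8] [-0.004, 0.056, -0.011, 0.13, -0.098, 0.528] 0.552107843149693 0.03995918484361084
```

View pics/scene3.png

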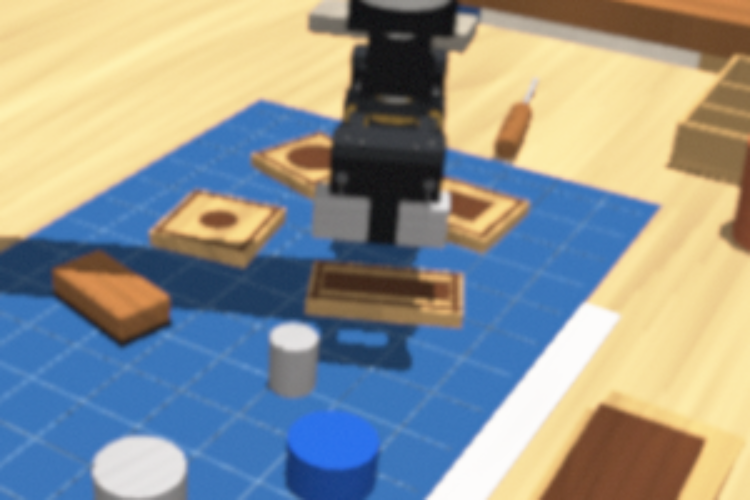

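View pics/top3.png

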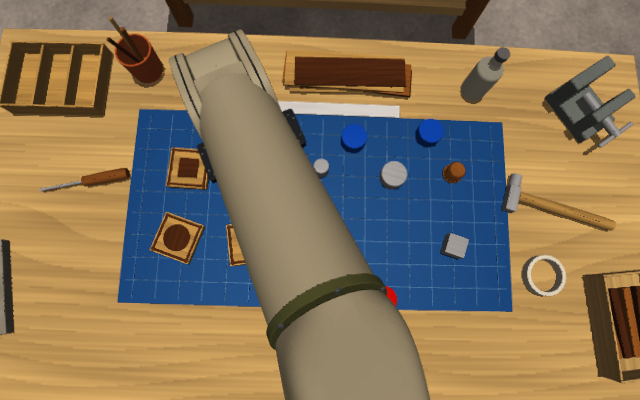

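The bar is held level above the strip lid. In the scene view its front face runs from about (366,174) to (419,178), with the strip inlay below it at about (394,195). I'll compare the two within that view.

Run:
```python
from h import *
im=cv2.imread("pics/scene3f.png"); d=np.load("s3.npy"); W=cloud("scene",d)
hsv=cv2.cvtColor(im,cv2.COLOR_BGR2HSV)
m=np.zeros((400,640),bool); m[150:190,355:430]=1
m&=(hsv[...,1]<40)&(hsv[...,2]>95)
v,u=np.nonzero(m); print(m.sum(),u.min(),u.max(),v.min(),v.max())
P=W[m]; print(np.median(P,0))
a=np.radians(24.8); ex=np.array([np.cos(a),np.sin(a)]); ey=np.array([-np.sin(a),np.cos(a)])
T=np.array([.6236,.1322]); Q=P[:,:2]-T
print("along",np.percentile(Q@ex,[0,1,5,50,95,99,100])*1000); print("across",np.percentile(Q@ey,[1,10,25,50,75,90])*1000, "z",np.percentile(P[:,2],[1,5,50,95,99])*1000)
print("depth n0",(d[m]==0).sum())
# ray approach: intersect rays with vertical plane: solve front-face across=-15
c=arm.calibration("scene"); o,r=rays(c,np.c_[u,v]); n=np.r_[ey,0]; p0=np.r_[T,0]-.015*n
t=((p0-o)@n)/(r@n); X=o+r*t[:,None]
print("ray along",np.percentile((X[:,:2]-T)@ex,[0,1,5,95,99,100])*1000,"z",np.percentile(X[:,2],[0,2,50,98,100])*1000)
```

```text
746 355 428 151 189
[0.6178015  0.11546975 0.08206414]
along [-93.64145763 -50.87688497 -48.06623243 -12.39587114  44.78156315
  63.27099094  74.45205094]
across [-18.23813026 -16.15655944 -15.2372406  -14.14042039 -12.87030089
  -8.57534126] z [ 0.91392471 62.55454561 82.0641371  96.51837641 97.9354737 ]
depth n0 2
ray along [-71.45969268 -50.66795447 -47.89543304  44.59992426  57.30284477
  66.31573641] z [ 41.54932912  61.20025123  82.65794137 105.23161001 121.11049225]
```

Run:
```python
from h import *
im=cv2.imread("pics/scene3f.png"); d=np.load("s3.npy"); W=cloud("scene",d)
hsv=cv2.cvtColor(im,cv2.COLOR_BGR2HSV)
a=np.radians(24.8); ex=np.array([np.cos(a),np.sin(a)]); ey=np.array([-np.sin(a),np.cos(a)])
T=np.array([.6236,.1322])
m=np.zeros((400,640),bool); m[150:190,355:430]=1
m&=(hsv[...,1]<45)&(hsv[...,2]>90)
Q=(W[...,:2]-T)@np.c_[ex,ey]; m&=(abs(Q[...,1]+.0145)<.003)
for v in range(160,178,2):
    u=np.nonzero(m[v])[0]; print(v,u.min(),u.max(),np.round(Q[v,[u.min(),u.max()],0]*1000,1))
# strip edges in rectified image, per camera
for n,f in(("scene","pics/scene0.png"),("top","pics/top0.png")):
    im=cv2.imread(f); c=arm.calibration(n); C=np.array([.6275,.1392]); out=[]
    for deg in (24.4,25,25.6):
        a=np.radians(deg); ex=np.array([np.cos(a),np.sin(a)]); ey=np.array([-np.sin(a),np.cos(a)])
        s=np.arange(-75,75,.5)/1000; t=np.arange(-45,45,.5)/1000; S,Tt=np.meshgrid(s,t)
        XY=C+S[...,None]*ex+Tt[...,None]*ey
        p=proj(c,np.c_[XY.reshape(-1,2),np.full(S.size,.0142)]).astype(np.float32).reshape(*S.shape,2)
        r=cv2.remap(im,p[...,0],p[...,1],cv2.INTER_LINEAR)[...,2].astype(float)
        al=np.median(r[80:100],0); ac=np.median(r[:,80:220],1)
        print(n,deg,"along",al[::6].astype(int).tolist(),"across",ac[::4].astype(int).tolist())
        if deg==25: cv2.imwrite(f"pics/strip_{n}.png",cv2.resize(r.astype(np.uint8),None,fx=2,fy=2))
```

```text
160 366 386 [-50.5 -13.7]
162 366 415 [-50.4  39.2]
164 366 419 [-50.   46.8]
166 366 418 [-50.2  45.4]
168 366 416 [-49.7  42.2]
170 365 418 [-51.6  46.2]
172 365 418 [-51.4  46.7]
174 368 417 [-45.6  45.3]
176 399 417 [12.7 45.7]
scene 24.4 along [54, 54, 54, 53, 78, 163, 166, 138, 149, 125, 116, 116, 117, 117, 117, 116, 116, 116, 116, 116, 116, 116, 116, 115, 116, 116, 115, 115, 115, 115, 116, 114, 115, 115, 116, 115, 115, 115, 114, 115, 116, 129, 136, 135, 174, 139, 68, 53, 54, 55] across [136, 137, 139, 144, 152, 163, 177, 187, 188, 181, 176, 182, 194, 201, 196, 178, 154, 134, 121, 116, 115, 115, 116, 116, 115, 115, 117, 123, 135, 156, 176, 191, 196, 190, 177, 162, 148, 137, 122, 102, 85, 71, 60, 57, 57]
scene 25 along [54, 54, 54, 53, 77, 164, 165, 138, 151, 126, 116, 116, 117, 117, 117, 116, 116, 115, 116, 116, 116, 116, 116, 115, 116, 116, 115, 115, 115, 115, 116, 114, 115, 115, 116, 115, 115, 115, 114, 115, 116, 129, 136, 135, 175, 138, 68, 53, 54, 55] across [138, 139, 140, 144, 153, 163, 177, 186, 188, 181, 175, 181, 194, 201, 196, 177, 155, 134, 120, 116, 115, 115, 116, 1
[... 1163 characters left out ...]
 81, 80, 79, 80, 78, 79, 79, 79, 79, 103, 99, 111, 141, 59, 30, 30, 29] across [34, 34, 34, 34, 34, 33, 49, 131, 164, 120, 88, 123, 172, 193, 180, 127, 91, 83, 79, 77, 77, 80, 83, 83, 80, 78, 76, 75, 77, 82, 141, 182, 188, 162, 111, 88, 132, 177, 112, 48, 33, 33, 32, 32, 32]
top 25.6 along [35, 46, 50, 36, 36, 74, 150, 114, 91, 95, 82, 81, 80, 81, 81, 80, 80, 80, 81, 82, 80, 81, 80, 81, 82, 81, 81, 80, 81, 81, 82, 81, 80, 81, 81, 80, 80, 79, 79, 79, 79, 79, 104, 99, 111, 142, 60, 30, 30, 29] across [33, 34, 33, 33, 34, 33, 50, 131, 162, 118, 89, 125, 173, 193, 179, 126, 90, 83, 79, 76, 76, 80, 83, 83, 80, 78, 76, 75, 77, 83, 139, 183, 188, 163, 113, 88, 132, 176, 113, 48, 33, 33, 32, 32, 32]
```

View pics/strip_scene.png

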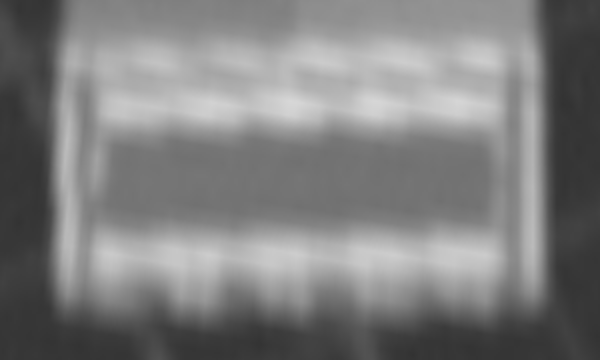

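View pics/strip_top.png

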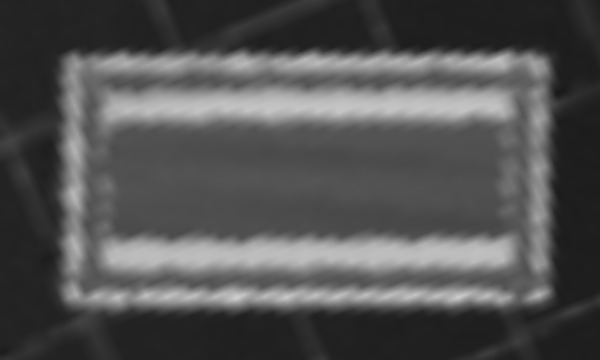

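Both views agree on the strip centre to about 1 mm, and on the bar's offset in the jaws, which is about 1 mm along its length. I'm aiming the TCP at (0.6288, 0.1398).

```bash
python3 go.py .6288 .1398 .022 25
```

```text
t 4.8 pos [0.6249 0.1331 0.0692] yaw 24.77 gap 0.344 F [-0.4  -0.13 -4.71] q [ 0.09  0.53 -0.5   1.57  0.27  1.11 -1.61]
[0.6288, 0.1398, 0.022, 25.0] [-0.0, 0.017, -0.039, 0.128, -0.09, 0.944] 0.9572859052032189 0.029811730105311664
```

Emit:
servo_tool(
  steps=[
    [[0,0,-0.04,0.06,-0.04,0.1,1],[0,0,-0.04,0.128,-0.09,0.3,1],[0,0,-0.04,0.128,-0.09,0.5,1],[0,0,-0.04,0.128,-0.09,0.7,1],[0,0,-0.04,0.128,-0.09,0.85,1],[0,0,-0.04,0.128,-0.09,0.9,1],[0,0,-0.04,0.128,-0.09,0.9,1],[0,0,-0.04,0.128,-0.09,0.9,1]],
  ],
)

```text
time: 5.6
tool_pos: [0.6298, 0.1409, 0.0255]
tcp_rot: [[0.906, 0.424, 0.001], [0.424, -0.906, 0.0], [0.001, 0.0, -1.0]]
wrist_force: [0.3, -0.2, -6.0]
finger_gap: 0.337
```

```bash
python3 go.py .6288 .1398 .018 25
```

```text
t 5.6 pos [0.6298 0.1409 0.0255] yaw 25.06 gap 0.337 F [ 0.33 -0.2  -6.04] q [ 0.07  0.59 -0.48  1.58  0.3   1.04 -1.63]
[0.6288, 0.1398, 0.018, 25.0] [0.002, -0.006, 0.009, -0.028, 0.012, 0.15] 0.1534114841856583 0.007853854498156714
```

Emit:
servo_tool(
  steps=[
    [[0,0,0,-0.028,0.012,0.03,1],[0,0,0,-0.028,0.012,0.06,1],[0,0,0,-0.028,0.012,0.09,1],[0,0,0,-0.028,0.012,0.11,1],[0,0,0,-0.028,0.012,0.13,1],[0,0,0,-0.028,0.012,0.13,1],[0,0,0,-0.028,0.012,0.13,1]],
  ],
)

```text
time: 6.3
tool_pos: [0.6285, 0.1398, 0.0186]
tcp_rot: [[0.906, 0.424, 0.0], [0.424, -0.906, -0.0], [-0.0, 0.0, -1.0]]
wrist_force: [-1.0, 0.3, -6.5]
finger_gap: 0.339
```

```bash
python3 go.py .6288 .1398 .018 25;python3 - <<'E'
from h import *
p,d=arm.grab_frame("scene");cv2.imwrite("pics/scene4.png",cv2.resize(p[130:230,330:460],None,fx=6,fy=6,interpolation=cv2.INTER_CUBIC))
E
```

```text
t 6.3 pos [0.6285 0.1398 0.0186] yaw 25.06 gap 0.339 F [-0.98  0.28 -6.53] q [ 0.07  0.6  -0.48  1.59  0.31  1.03 -1.63]
[0.6288, 0.1398, 0.018, 25.0] [0.0, 0.0, 0.01, 0.006, 0.002, 0.012] 0.013885420710977876 0.00729541491753148
```

View pics/scene4.png

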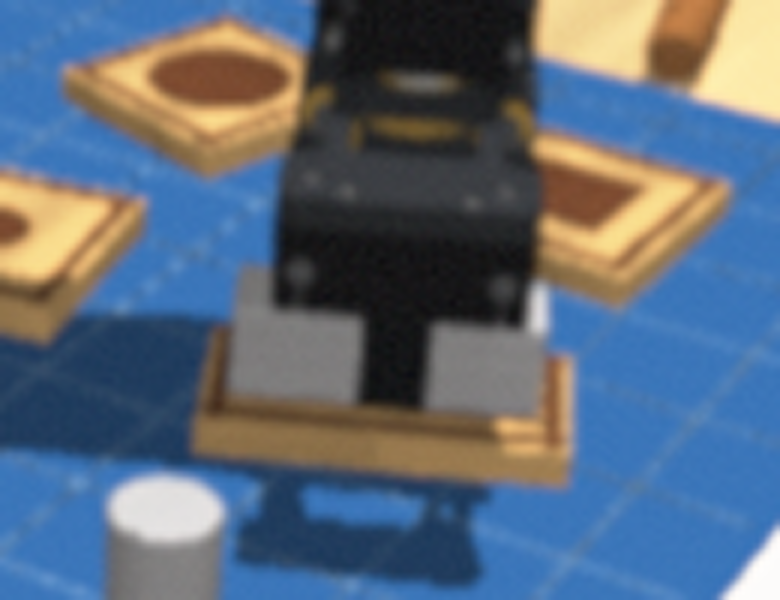

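The bar sits over the strip, with equal margins at its left (230) and right (545) ends of the lid (200–572 at 6× zoom). The wrist still carries its weight, so I'll lower it a little further.

Emit:
servo_tool(
  steps=[
    [[0,0,0,0,0,0.01,1],[0,0,0,0,0,0.02,1],[0,0,0,0,0,0.02,1]],
  ],
)

```text
time: 6.65
tool_pos: [0.6286, 0.1398, 0.0183]
tcp_rot: [[0.906, 0.424, 0.0], [0.424, -0.906, -0.0], [0.0, 0.0, -1.0]]
wrist_force: [-3.1, -1.3, 1.6]
finger_gap: 0.339
```

Contact: the vertical force went from −6.5 to +1.6 N. Releasing.

Emit:
servo_tool(
  steps=[
    [[0,0,0,0,0,0,0.3],[0,0,0,0,0,0,0.1],[0,0,0,0,0,0,-0.4],[0,0,0,0,0,0,-1],[0,0,0,0,0,0,-1],[0,0,0,0,0,-0.3,-1],[0,0,0,0,0,-1.0,-1],[0,0,0,0,0,-1.9,-1]],
  ],
)

```text
time: 7.45
tool_pos: [0.6274, 0.1395, 0.1131]
tcp_rot: [[0.906, 0.424, -0.003], [0.424, -0.906, -0.0], [-0.003, -0.001, -1.0]]
wrist_force: [0.4, 0.5, 1.2]
finger_gap: 0.903
```

```bash
python3 go.py .4619 -.2955 .11 72.5;python3 - <<'E'
from h import *
p,d=arm.grab_frame("scene");cv2.imwrite("pics/scene5.png",cv2.resize(p[130:230,330:460],None,fx=6,fy=6,interpolation=cv2.INTER_CUBIC))
E
```

```text
t 7.45 pos [0.6274 0.1395 0.1131] yaw 25.08 gap 0.903 F [0.44 0.5  1.17] q [ 0.09  0.5  -0.51  1.52  0.25  1.19 -1.59]
[0.4619, -0.2955, 0.11, 72.5] [-0.018, 0.021, -7.904, -6.685, 6.477, 0.076] 9.308557112406907 5.520927775097321
```

View pics/scene5.png

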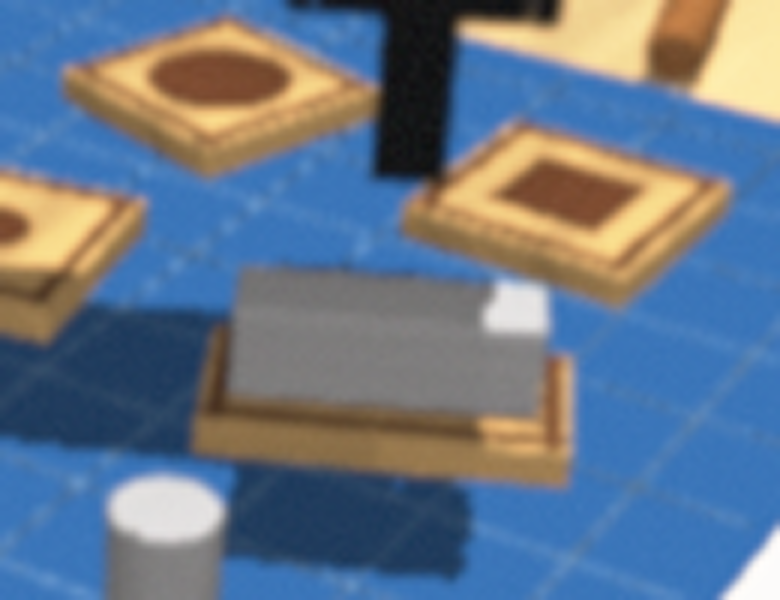

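The bar stands on the strip lid, released and square to it. Next is the square weight.

Emit:
servo_tool(
  steps=[
    [[0,0,-1,-0.5,0.5,0,-1],[0,0,-7.9,-6.68,6.48,0,-1],[0,0,-7.9,-6.68,6.48,0,-1],[0,0,-7.9,-6.68,6.48,0,-1],[0,0,-7.9,-6.68,6.48,0,-1],[0,0,-7.9,-6.68,6.48,0,-1],[0,0,-7.9,-6.68,6.48,0,-1],[0,0,-7.9,-6.68,6.48,0,-1]],
  ],
)

```text
time: 8.3
tool_pos: [0.497, -0.2077, 0.114]
tcp_rot: [[0.3, 0.954, 0.002], [0.954, -0.3, -0.001], [-0.0, 0.002, -1.0]]
wrist_force: [0.0, -0.3, 0.5]
finger_gap: 0.998
```

Emit:
servo_tool(
  steps=[
    [[0,0,0,0,0,0,-1],[0,0,0,0,0,0,-1]],
  ],
)

```text
time: 8.5
tool_pos: [0.4974, -0.2072, 0.1136]
tcp_rot: [[0.304, 0.953, 0.001], [0.953, -0.304, -0.001], [-0.0, 0.001, -1.0]]
wrist_force: [1.0, -0.2, -0.0]
finger_gap: 1.001
```

```bash
python3 go.py .4619 -.2955 .11 72.5
python3 - <<'E'
from h import *
p,d=arm.grab_frame("top");cv2.imwrite("pics/top6.png",p);cv2.imwrite("pics/top6c.png",cv2.resize(p[110:290,130:350],None,fx=3.5,fy=3.2,interpolation=cv2.INTER_CUBIC));np.save("t6.npy",d)
E
```

```text
t 8.5 pos [ 0.4974 -0.2072  0.1136] yaw 72.29 gap 1.001 F [ 0.98 -0.17 -0.03] q [ 0.78  0.28 -0.54  1.8   0.16  1.1  -0.12]
[0.4619, -0.2955, 0.11, 72.5] [0.012, 0.004, -0.035, -1.898, -0.139, 0.072] 1.9041242613635518 0.025618217055612826
```

View pics/top6c.png

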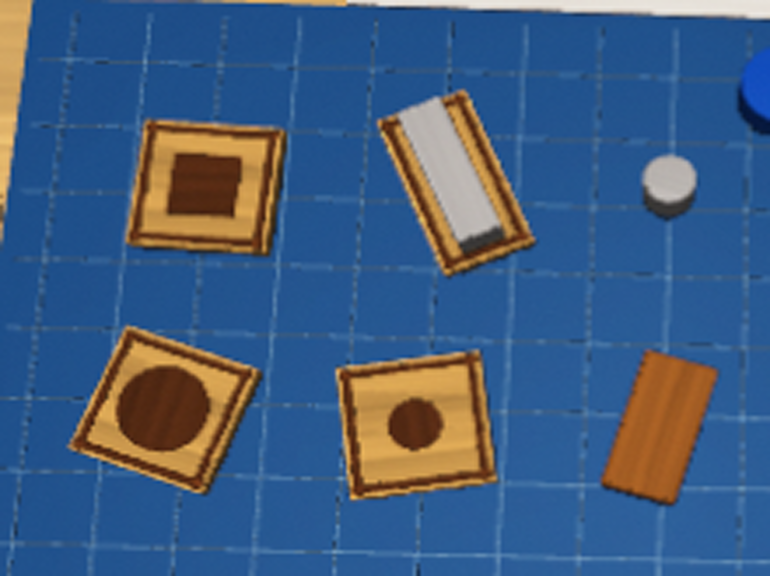

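The bar covers the strip: no dark inlay shows around it in the top view. I'll check its numbers and look again at the square weight.

```bash
cat > meas.py <<'E'
from h import *
def topface(n,im,dep,c0,zt,rad=.07):
    "grey top face near c0 at height zt"
    W=cloud(n,dep); hsv=cv2.cvtColor(im,cv2.COLOR_BGR2HSV)
    m=(abs(W[...,2]-zt)<.004)&(np.hypot(W[...,0]-c0[0],W[...,1]-c0[1])<rad)&(hsv[...,1]<60)&(hsv[...,2]>70)
    z=np.median(W[m][:,2]); v,u=np.nonzero(m); Q=plane(arm.calibration(n),np.c_[u,v],z)[:,:2]
    r=cv2.minAreaRect((Q*1000).astype(np.float32)); return z,Q.mean(0),r
E
python3 - <<'E'
from meas import *
im=cv2.imread("pics/top6.png"); d=np.load("t6.npy")
print(topface("top",im,d,(.628,.139),.048))
E
```

```text
(np.float64(0.04836092586641022), array([0.62644835, 0.13819746]), ((626.753173828125, 138.2965087890625), (99.1988525390625, 28.56505012512207), 25.9476261138916))
```

```bash
python3 go.py .4622 -.2953 .11 72.5 .4622 -.2953 .006 72.5
```

```text
t 8.55 pos [ 0.498  -0.2056  0.1135] yaw 72.45 gap 0.999 F [0.64 0.5  0.23] q [ 0.78  0.28 -0.54  1.8   0.16  1.1  -0.12]
[0.4622, -0.2953, 0.11, 72.5] [0.012, -0.001, -0.008, -1.927, -0.141, 0.07] 1.9332279611538463 0.009928944376426628
[0.4622, -0.2953, 0.006, 72.5] [0.012, -0.001, -0.008, -1.927, -0.144, 2.15] 2.890952854490295 0.009928944376426628
```

Emit:
servo_tool(
  steps=[
    [[0,0,0,-0.7,-0.07,0.07,-1],[0,0,0,-1.5,-0.14,0.07,-1],[0,0,0,-1.92,-0.14,0.07,-1],[0,0,0,-1.92,-0.14,0.07,-1],[0,0,0,-1.92,-0.14,0.07,-1]],
  ],
)

```text
time: 9.05
tool_pos: [0.463, -0.2938, 0.1095]
tcp_rot: [[0.3, 0.954, 0.001], [0.954, -0.3, 0.001], [0.001, 0.001, -1.0]]
wrist_force: [0.5, 0.4, 0.3]
finger_gap: 1.002
```

```bash
python3 go.py .4622 -.2953 .006 72.5
```

```text
t 9.05 pos [ 0.463  -0.2938  0.1095] yaw 72.57 gap 1.002 F [0.51 0.4  0.35] q [ 0.9   0.3  -0.49  1.78  0.15  1.1   0.06]
[0.4622, -0.2953, 0.006, 72.5] [0.006, -0.007, 0.011, -0.035, -0.007, 2.07] 2.069959166792251 0.009867358665895337
```

Emit:
servo_tool(
  steps=[
    [[0,0,0,-0.03,0,0.6,-1],[0,0,0,-0.03,0,1.2,-1],[0,0,0,-0.03,0,1.7,-1],[0,0,0,-0.03,0,2.0,-1],[0,0,0,-0.03,0,2.07,-1],[0,0,0,-0.03,0,2.07,-1]],
  ],
)

```text
time: 9.65
tool_pos: [0.4622, -0.296, 0.006]
tcp_rot: [[0.3, 0.954, 0.0], [0.954, -0.3, 0.0], [0.0, 0.0, -1.0]]
wrist_force: [0.4, -1.3, 0.3]
finger_gap: 1.0
```

Emit:
servo_tool(
  steps=[
    [[0,0,0,0,0,0,1],[0,0,0,0,0,0,1],[0,0,0,0,0,0,1],[0,0,0,0,0,0,1],[0,0,0,0,0,0,1],[0,0,0,0,0,0,1],[0,0,0,0,0,0,1]],
  ],
  force=50,
)

```text
time: 10.35
tool_pos: [0.4611, -0.2968, 0.0057]
tcp_rot: [[0.301, 0.953, -0.001], [0.953, -0.301, 0.0], [-0.0, -0.001, -1.0]]
wrist_force: [-1.8, 1.0, 1.1]
finger_gap: 0.5
```

```bash
python3 go.py .6210 .2995 .11 87.3;  python3 - <<'E'
from h import *
p,d=arm.grab_frame("scene");cv2.imwrite("pics/scene7.png",cv2.resize(p[180:340,60:260],None,fx=4,fy=3.7,interpolation=cv2.INTER_CUBIC))
E
```

```text
t 10.35 pos [ 0.4611 -0.2968  0.0057] yaw 72.46 gap 0.5 F [-1.79  0.98  1.09] q [ 0.87  0.43 -0.45  1.86  0.24  0.9   0.  ]
[0.621, 0.2995, 0.11, 87.3] [-0.006, -0.0, -2.474, 12.334, -0.547, -2.087] 12.521765771484164 1.7280993122583859
```

View pics/scene7.png

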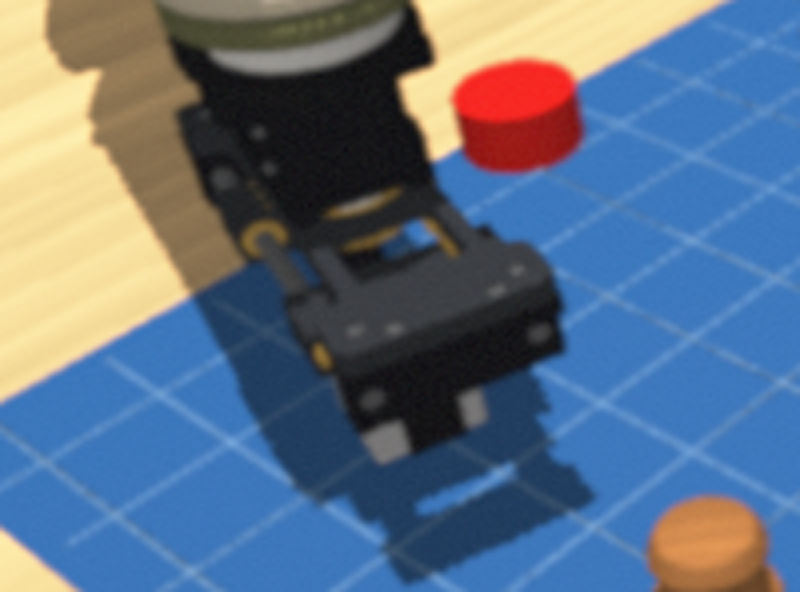

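The square is gripped (43.5 mm gap) and its surroundings are untouched. Lifting and carrying it.

Emit:
servo_tool(
  steps=[
    [[0,0,0,0,0,-0.4,1],[0,0,0,0,0,-1.1,1],[0,0,0,0.3,0,-1.8,1],[0,0,-0.2,1.0,0,-2.1,1],[0,0,-0.4,1.8,-0.1,-2.1,1],[0,0,-0.6,2.6,-0.1,-2.1,1],[0,0,-0.8,3.4,-0.15,-2.1,1],[0,0,-1.0,4.2,-0.2,-2.1,1]],
  ],
)

```text
time: 11.2
tool_pos: [0.5147, -0.092, 0.11]
tcp_rot: [[0.199, 0.98, -0.001], [0.98, -0.199, 0.0], [-0.0, -0.001, -1.0]]
wrist_force: [1.0, -0.4, -6.0]
finger_gap: 0.502
```

```bash
python3 go.py .6210 .2995 .11 87.3
```

```text
t 11.2 pos [ 0.5147 -0.092   0.11  ] yaw 78.5 gap 0.502 F [ 1.03 -0.43 -6.05] q [ 0.65  0.27 -0.63  1.84  0.18  1.09 -0.25]
[0.621, 0.2995, 0.11, 87.3] [-0.01, 0.0, -1.467, 8.097, 0.521, -0.001] 8.113389187274752 1.024840055767503
```

Emit:
servo_tool(
  steps=[
    [[0,0,-0.2,0.8,0.05,0,1],[0,0,-0.4,1.7,0.1,0,1],[0,0,-0.6,2.6,0.15,0,1],[0,0,-0.8,3.5,0.2,0,1],[0,0,-1.0,4.4,0.28,0,1],[0,0,-1.2,5.3,0.34,0,1],[0,0,-1.3,6.1,0.4,0,1],[0,0,-1.4,6.8,0.45,0,1]],
  ],
)

```text
time: 12.0
tool_pos: [0.6047, 0.2372, 0.1095]
tcp_rot: [[0.053, 0.999, -0.002], [0.999, -0.053, -0.0], [-0.0, -0.002, -1.0]]
wrist_force: [1.3, 0.8, -6.3]
finger_gap: 0.498
```

```bash
python3 go.py .6210 .2995 .08 87.3
```

```text
t 12.0 pos [0.6047 0.2372 0.1095] yaw 86.94 gap 0.498 F [ 1.29  0.78 -6.27] q [ 0.07  0.57 -0.71  1.49  0.38  1.23 -0.75]
[0.621, 0.2995, 0.08, 87.3] [-0.016, 0.001, -0.059, 1.262, 0.259, 0.588] 1.4162658157341932 0.04308522775157819
```

Emit:
servo_tool(
  steps=[
    [[0,0,-0.06,0.5,0.1,0.0,1],[0,0,-0.06,0.9,0.2,0.2,1],[0,0,-0.06,1.15,0.24,0.4,1],[0,0,-0.06,1.2,0.26,0.6,1],[0,0,-0.06,1.2,0.26,0.7,1],[0,0,-0.06,1.2,0.26,0.7,1],[0,0,-0.06,1.2,0.26,0.7,1],[0,0,-0.06,1.2,0.26,0.7,1]],
  ],
)

```text
time: 12.8
tool_pos: [0.6221, 0.2934, 0.0764]
tcp_rot: [[0.05, 0.999, 0.001], [0.999, -0.05, -0.0], [-0.0, 0.001, -1.0]]
wrist_force: [0.2, 0.1, -5.4]
finger_gap: 0.503
```

```bash
python3 - <<'E'
from h import *
p,d=arm.grab_frame("scene");cv2.imwrite("pics/scene8.png",p);np.save("s8.npy",d);cv2.imwrite("pics/scene8c.png",cv2.resize(p[100:200,360:490],None,fx=6,fy=6,interpolation=cv2.INTER_CUBIC))
p,d=arm.grab_frame("top");cv2.imwrite("pics/top8.png",p);np.save("t8.npy",d);cv2.imwrite("pics/top8c.png",cv2.resize(p[120:220,130:260],None,fx=6,fy=6,interpolation=cv2.INTER_CUBIC))
E
python3 go.py .6210 .2995 .08 87.3
```

```text
t 12.9 pos [0.6219 0.2939 0.0764] yaw 87.19 gap 0.503 F [ 0.45  1.21 -5.78] q [-0.04  0.67 -0.69  1.41  0.44  1.21 -0.82]
[0.621, 0.2995, 0.08, 87.3] [0.01, -0.002, -0.019, 0.112, -0.024, -0.073] 0.1352799793118868 0.014896174473300283
```

View pics/scene8c.png

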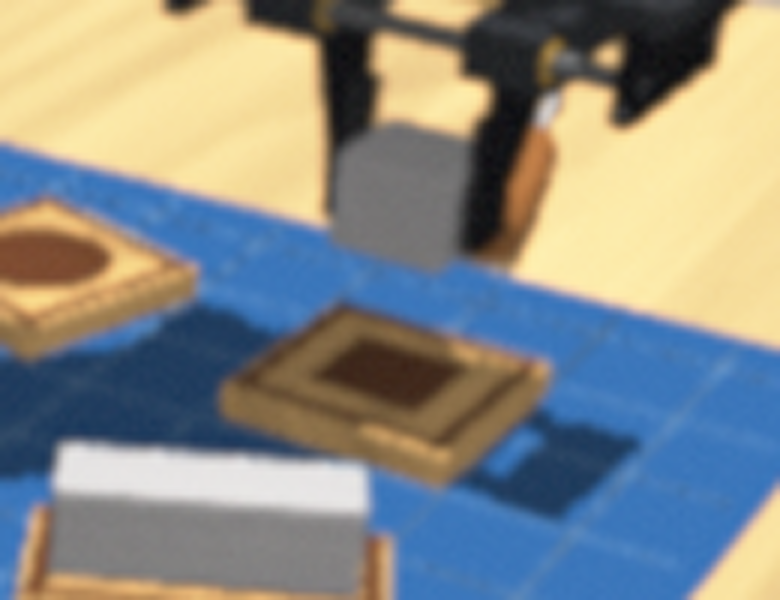

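View pics/top8c.png

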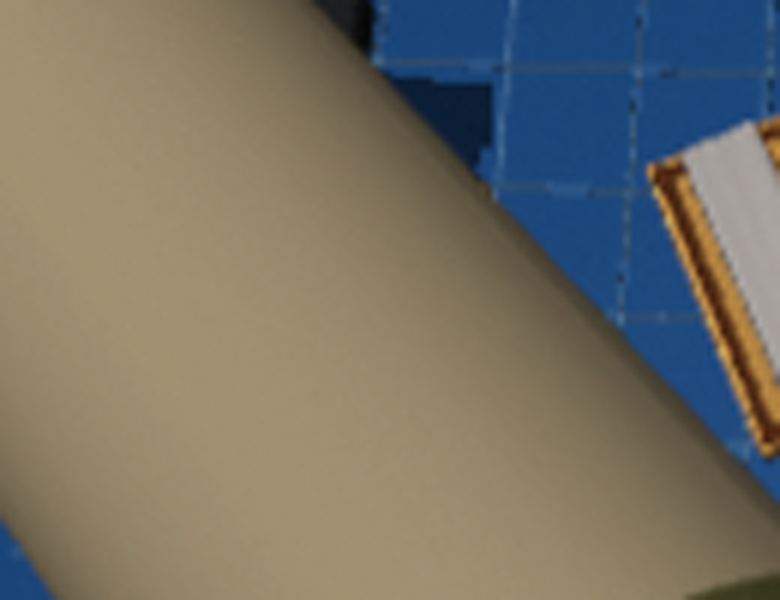

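The square hangs level above its lid: its face is at about (427,133) full-frame and the inlay at about (425,162). The bar stays centred on its own lid.

Run:
```python
from h import *
im=cv2.imread("pics/scene8.png"); d=np.load("s8.npy"); W=cloud("scene",d)
hsv=cv2.cvtColor(im,cv2.COLOR_BGR2HSV)
m=np.zeros((400,640),bool); m[118:148,412:441]=1
m&=(hsv[...,1]<45)&(hsv[...,2]>70)
P=W[m]; T=np.array([.6219,.2939]); a=np.radians(87.2); ex=np.array([np.cos(a),np.sin(a)]); ey=np.array([np.sin(a),-np.cos(a)])
Q=np.c_[(P[:,:2]-T)@ex,(P[:,:2]-T)@ey,P[:,2]-.0764]*1000
f=(Q[:,2]<20); print(m.sum(),"front face toolx",np.median(Q[f,0]),"tooly range",np.percentile(Q[f,1],[1,5,50,95,99]),"z",np.percentile(Q[:,2],[0,1,2,5,95,98,99,100]))
```

```text
464 front face toolx -21.66004726839457 tooly range [-78.73989582 -20.51441894   2.92231373  22.28492127  24.41545633] z [-79.29937754  -4.55892049  -2.79784116  -0.9977072   29.87091148
  30.20372105  30.45220967  39.70002282]
```

```bash
python3 go.py .6189 .2979 .025 87.3
```

```text
t 12.9 pos [0.6219 0.2939 0.0764] yaw 87.19 gap 0.503 F [ 0.45  1.21 -5.78] q [-0.04  0.67 -0.69  1.41  0.44  1.21 -0.82]
[0.6189, 0.2979, 0.025, 87.3] [0.01, -0.002, -0.019, 0.077, -0.065, 1.027] 1.032208069521598 0.014896174473300283
```

Emit:
servo_tool(
  steps=[
    [[0,0,0,0.04,-0.03,0.1,1],[0,0,0,0.077,-0.065,0.3,1],[0,0,0,0.077,-0.065,0.5,1],[0,0,0,0.077,-0.065,0.7,1],[0,0,0,0.077,-0.065,0.9,1],[0,0,0,0.077,-0.065,1.02,1],[0,0,0,0.077,-0.065,1.02,1],[0,0,0,0.077,-0.065,1.02,1]],
  ],
)

```text
time: 13.7
tool_pos: [0.6186, 0.2983, 0.0248]
tcp_rot: [[0.049, 0.999, 0.0], [0.999, -0.049, 0.0], [0.0, 0.0, -1.0]]
wrist_force: [-0.1, 0.4, -5.5]
finger_gap: 0.496
```

```bash
python3 go.py .6189 .2979 .0205 87.3;python3 - <<'E'
from h import *
p,d=arm.grab_frame("scene");cv2.imwrite("pics/scene9.png",p);np.save("s9.npy",d);cv2.imwrite("pics/scene9c.png",cv2.resize(p[100:200,360:490],None,fx=6,fy=6,interpolation=cv2.INTER_CUBIC))
E
```

```text
t 13.7 pos [0.6186 0.2983 0.0248] yaw 87.21 gap 0.496 F [-0.05  0.39 -5.54] q [-0.06  0.73 -0.66  1.44  0.47  1.13 -0.85]
[0.6189, 0.2979, 0.0205, 87.3] [0.001, -0.001, -0.014, -0.009, 0.007, 0.086] 0.08643578558254247 0.010031209477817094
```

View pics/scene9c.png

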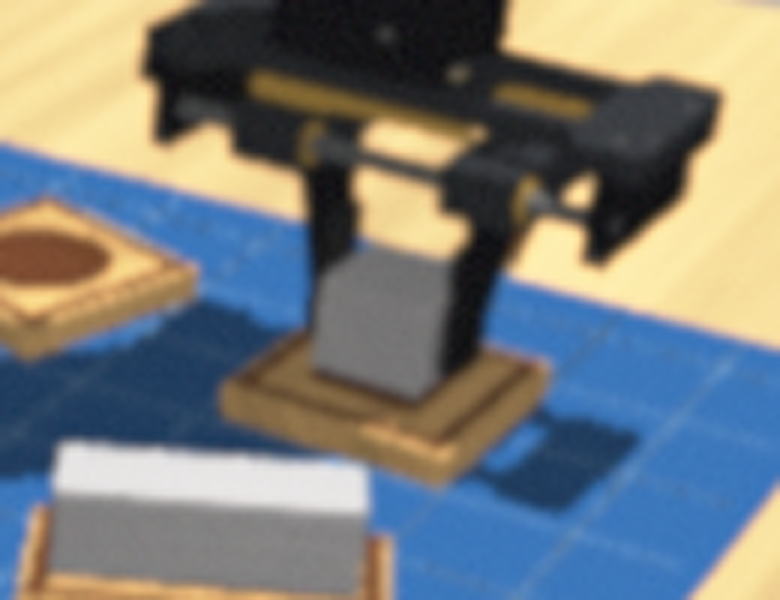

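Run:
```python
from h import *
c=arm.calibration("scene")
im0=cv2.imread("pics/scene0.png"); im9=cv2.imread("pics/scene9.png")
def rect(x,y,a,z,h=.022):
    a=np.radians(a); R=np.array([[np.cos(a),-np.sin(a)],[np.sin(a),np.cos(a)]])
    q=np.array([[-h,-h],[h,-h],[h,h],[-h,h]])@R.T+[x,y]; return np.c_[q,np.full(4,z)]
def crop(im): return cv2.resize(im[130:200,385:465],None,fx=8,fy=8,interpolation=cv2.INTER_CUBIC)
def dr(I,P,col):
    p=(proj(c,P)+.5-[385,130])*8; cv2.polylines(I,[np.int32(p*16).reshape(-1,1,2)],True,col,1,cv2.LINE_AA,4)
A=crop(im0); dr(A,rect(.6203,.2991,-2.7,.0142),(0,255,0)); dr(A,rect(.6189,.2975,-2.7,.0142),(255,255,0))
B=crop(im9); dr(B,rect(.6189,.2975,-2.7,.0142),(255,255,0));dr(B,rect(.6186,.298,-2.7,.019),(0,0,255));dr(B,rect(.6186,.298,-2.7,.055),(0,0,255))
cv2.imwrite("pics/ov.png",np.vstack([A,B])[:, :][::1][:, :640] if 0 else cv2.resize(np.hstack([A,B]),(800,350)))
cv2.imwrite("pics/ovA.png",A);cv2.imwrite("pics/ovB.png",B)
```

```text
(no output)
```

View pics/ovA.png

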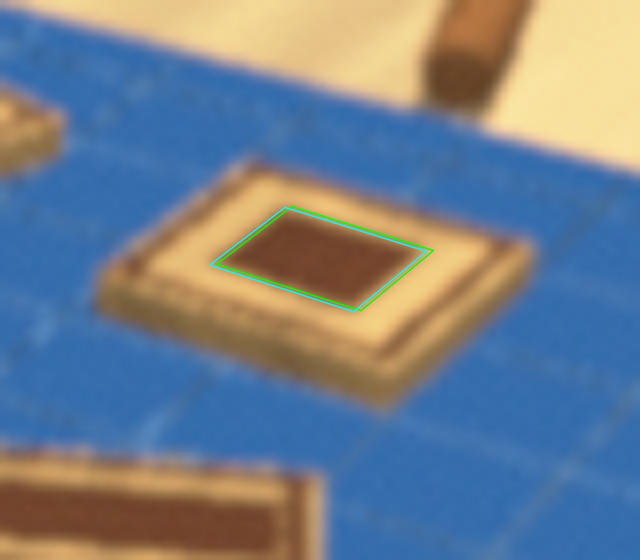

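View pics/ovB.png

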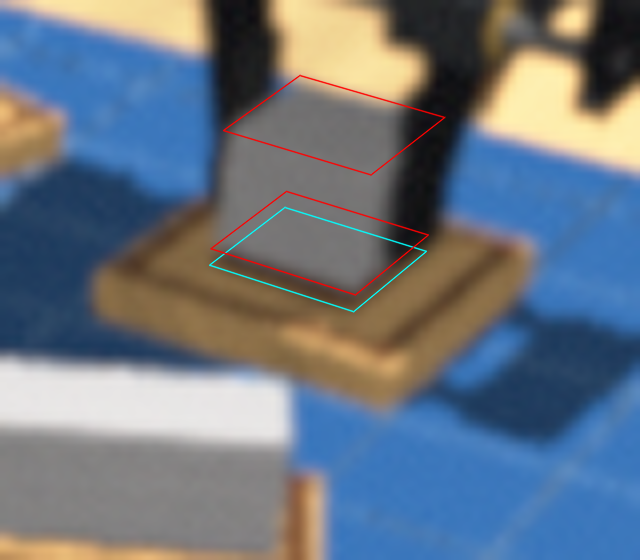

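The red outline is where the block should be from the TCP, and the cyan one is the inlay. They line up to about 1.5 mm. Lowering to contact.

Emit:
servo_tool(
  steps=[
    [[0,0,0,-0.005,0,0.03,1],[0,0,0,-0.005,0,0.06,1],[0,0,0,-0.005,0,0.08,1],[0,0,0,-0.005,0,0.09,1],[0,0,0,-0.005,0,0.1,1],[0,0,0,-0.005,0,0.1,1]],
  ],
)

```text
time: 14.35
tool_pos: [0.6185, 0.298, 0.0198]
tcp_rot: [[0.049, 0.999, 0.0], [0.999, -0.049, -0.0], [-0.0, 0.0, -1.0]]
wrist_force: [-0.3, -0.6, -3.9]
finger_gap: 0.501
```

Emit:
servo_tool(
  steps=[
    [[0,0,0,0,0,0.01,1],[0,0,0,0,0,0.012,1],[0,0,0,0,0,0.012,1]],
  ],
)

```text
time: 14.65
tool_pos: [0.6185, 0.298, 0.0198]
tcp_rot: [[0.049, 0.999, 0.0], [0.999, -0.049, -0.0], [-0.0, 0.0, -1.0]]
wrist_force: [-3.3, -2.7, 4.3]
finger_gap: 0.5
```

Emit:
servo_tool(
  steps=[
    [[0,0,0,0,0,0,0.0],[0,0,0,0,0,0,-0.2],[0,0,0,0,0,0,-0.6],[0,0,0,0,0,0,-1],[0,0,0,0,0,0,-1],[0,0,0,0,0,-0.3,-1],[0,0,0,0,0,-1.0,-1],[0,0,0,0,0,-1.9,-1]],
  ],
)

```text
time: 15.45
tool_pos: [0.6176, 0.2975, 0.1145]
tcp_rot: [[0.048, 0.999, -0.002], [0.999, -0.048, -0.001], [-0.001, -0.002, -1.0]]
wrist_force: [-0.1, 0.7, -0.1]
finger_gap: 0.978
```

```bash
python3 go.py .6178 -.1603 .11 75
```

```text
t 15.45 pos [0.6176 0.2975 0.1145] yaw 87.24 gap 0.978 F [-0.09  0.66 -0.08] q [-0.04  0.64 -0.7   1.38  0.41  1.28 -0.82]
[0.6178, -0.1603, 0.11, 75.0] [-0.022, 0.013, 2.04, -9.146, 0.446, 0.099] 9.156956972522218 1.4247566188919238
```

Emit:
servo_tool(
  steps=[
    [[0,0,0.2,-0.5,0,0.1,-1],[0,0,2.04,-9.15,0.45,0.1,-1],[0,0,2.04,-9.15,0.45,0.1,-1],[0,0,2.04,-9.15,0.45,0.1,-1],[0,0,2.04,-9.15,0.45,0.1,-1],[0,0,2.04,-9.15,0.45,0.1,-1],[0,0,2.04,-9.15,0.45,0.1,-1],[0,0,2.04,-9.15,0.45,0.1,-1]],
  ],
)

```text
time: 16.25
tool_pos: [0.6186, -0.0789, 0.1106]
tcp_rot: [[0.259, 0.966, 0.002], [0.966, -0.259, -0.0], [0.0, 0.002, -1.0]]
wrist_force: [1.7, 0.4, 0.1]
finger_gap: 1.002
```

Emit:
servo_tool(
  steps=[
    [[0,0,0,0,0,0,-1]],
  ],
)

```text
time: 16.35
tool_pos: [0.6183, -0.087, 0.1099]
tcp_rot: [[0.27, 0.963, 0.001], [0.963, -0.27, -0.005], [-0.004, 0.002, -1.0]]
wrist_force: [-0.7, -0.9, 0.5]
finger_gap: 0.993
```

```bash
python3 - <<'E'
from meas import *
p,d=arm.grab_frame("top");cv2.imwrite("pics/top10.png",p);np.save("t10.npy",d);cv2.imwrite("pics/top10c.png",cv2.resize(p[120:220,150:310],None,fx=5,fy=5,interpolation=cv2.INTER_CUBIC))
for c0,z in(((.628,.139),.048),((.62,.298),.050)):
    print(topface("top",p,d,c0,z,.06))
E
python3 go.py .6178 -.1603 .11 75 .6178 -.1603 .006 75
```

```text
(np.float64(0.04835198933516072), array([0.62676954, 0.13839372]), ((626.8383178710938, 138.42901611328125), (98.89691162109375, 28.485445022583008), 25.792245864868164))
(np.float64(0.050163566517337776), array([0.61929075, 0.29749778]), ((619.2495727539062, 297.44036865234375), (42.8930549621582, 43.38920211791992), 87.66093444824219))
t 16.4 pos [ 0.6185 -0.082   0.11  ] yaw 74.57 gap 1.002 F [-0.    1.3   0.18] q [ 0.52  0.48 -0.61  1.57  0.29  1.18 -0.41]
[0.6178, -0.1603, 0.11, 75.0] [0.012, 0.016, -0.071, -1.514, 0.404, 0.002] 1.5664619823464332 0.05164672336230956
[0.6178, -0.1603, 0.006, 75.0] [0.012, 0.016, -0.071, -1.51, 0.401, 2.082] 2.603463314622879 0.05164672336230956
```

View pics/top10c.png

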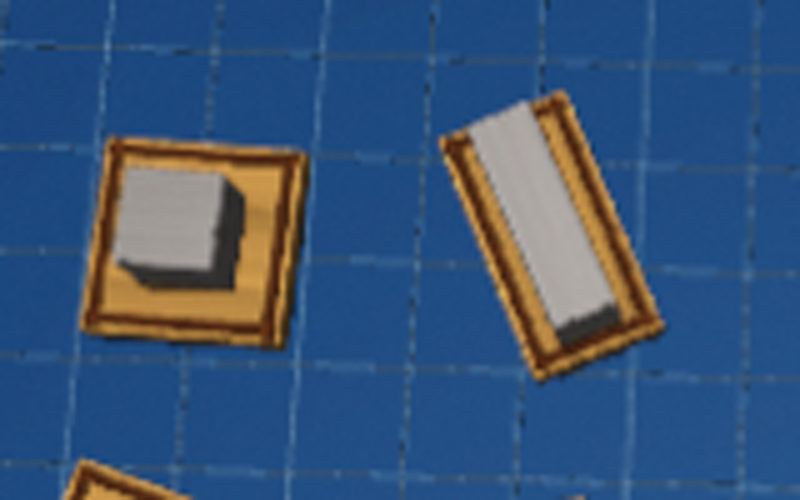

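Run:
```python
from meas import *
p,d=arm.grab_frame("scene");cv2.imwrite("pics/scene10.png",p);np.save("s10.npy",d)
for c0,z in(((.628,.139),.048),((.62,.298),.050),((.6275,0),.042)):
    print(topface("scene",p,d,c0,z,.06))
W=cloud("scene",d); hsv=cv2.cvtColor(p,cv2.COLOR_BGR2HSV)
# front faces: depth points below the top
for c,a,h,hw,zr in(((.6278,.1397),25,.015,.05,(.022,.042)),((.6196,.2983),-2.7,.022,.022,(.022,.044))):
    a=np.radians(a); ex=np.array([np.cos(a),np.sin(a)]);ey=np.array([-np.sin(a),np.cos(a)])
    q=W[...,:2]-c; A=q@ex;B=q@ey
    m=(W[...,2]>zr[0])&(W[...,2]<zr[1])&(abs(A)<hw+.01)&(abs(B)<h+.01)&(hsv[...,1]<60)
    f=m&(abs(A)<hw-.008); print("front across",np.median(B[f])*1000,"exp",-h*1000,f.sum())
    for v in np.unique(np.nonzero(f)[0])[::3]:
        u=np.nonzero(m[v])[0]; print(v,np.round(A[v,[u.min(),u.max()]]*1000,1),end=' ')
    print()
```

```text
(np.float64(0.04786059455801828), array([0.63664322, 0.13837561]), ((630.7583618164062, 135.45106506347656), (94.47748565673828, 37.858238220214844), 26.602293014526367))
(np.float64(0.049602047614238975), array([0.62023175, 0.29233671]), ((619.3696899414062, 292.77703857421875), (45.842674255371094, 47.601898193359375), 1.9123977422714233))
(np.float64(0.041874980967889386), array([ 0.6291953 , -0.00089972]), ((629.775146484375, -0.6237564086914062), (29.361974716186523, 36.95069122314453), 3.6738312244415283))
front across -14.5168647952048 exp -15.0 383
184 [-50.  -28.9] 187 [-49.6  45.1] 190 [-51.1  47.6] 193 [-37.2  46.6] 196 [35.7 43.4] 
front across -21.015348485215007 exp -22.0 113
151 [-20.1  19. ] 154 [-20.5  18.3] 157 [-17.5  19.4] 160 [-17.4  21.3] 163 [ 9.3 23.1]
```

Top and scene views put the square within ±1.7 mm of its inlay, with opposite signs, so it is effectively centred. The bar is about 1.5 mm off along its length. Next is the large round.

Emit:
servo_tool(
  steps=[
    [[0,0,-0.07,-0.7,0.2,0,-1],[0,0,-0.07,-1.3,0.35,0,-1],[0,0,-0.07,-1.51,0.4,0,-1],[0,0,-0.07,-1.51,0.4,0,-1],[0,0,-0.07,-1.51,0.4,0,-1]],
  ],
)

```text
time: 16.95
tool_pos: [0.6186, -0.1523, 0.1095]
tcp_rot: [[0.25, 0.968, 0.001], [0.968, -0.25, 0.001], [0.001, 0.0, -1.0]]
wrist_force: [-0.2, 0.8, 0.1]
finger_gap: 0.999
```

```bash
python3 go.py .6178 -.1605 .006 75;python3 - <<'E'
from h import *
p,d=arm.grab_frame("scene");cv2.imwrite("pics/scene11.png",cv2.resize(p[130:330,200:440],None,fx=3,fy=3,interpolation=cv2.INTER_CUBIC))
E
```

```text
t 16.95 pos [ 0.6186 -0.1523  0.1095] yaw 75.54 gap 0.999 F [-0.19  0.76  0.13] q [ 0.61  0.51 -0.59  1.54  0.29  1.19 -0.28]
[0.6178, -0.1605, 0.006, 75.0] [0.003, -0.013, 0.091, -0.165, 0.024, 2.07] 2.0766890438416743 0.06390949743780967
```

View pics/scene11.png

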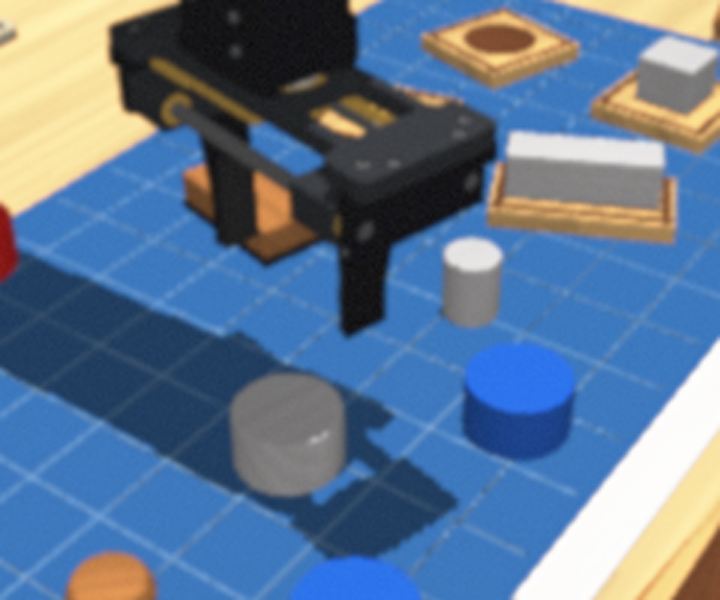

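The open jaws straddle the large round (288,435 at 3× zoom), well clear of the blue decoy.

Emit:
servo_tool(
  steps=[
    [[0,0,0.08,-0.165,0.024,0.1,-1],[0,0,0.08,-0.165,0.024,0.6,-1],[0,0,0.08,-0.165,0.024,1.1,-1],[0,0,0.08,-0.165,0.024,1.5,-1],[0,0,0.08,-0.165,0.024,1.8,-1],[0,0,0.08,-0.165,0.024,2.0,-1],[0,0,0.08,-0.165,0.024,2.05,-1],[0,0,0.08,-0.165,0.024,2.05,-1]],
  ],
)

```text
time: 17.8
tool_pos: [0.6175, -0.1633, 0.0068]
tcp_rot: [[0.26, 0.966, 0.0], [0.966, -0.26, -0.0], [0.0, 0.0, -1.0]]
wrist_force: [0.8, 0.6, -0.2]
finger_gap: 1.0
```

Emit:
servo_tool(
  steps=[
    [[0,0,0,0,0,0,1],[0,0,0,0,0,0,1],[0,0,0,0,0,0,1],[0,0,0,0,0,0,1],[0,0,0,0,0,0,1],[0,0,0,0,0,0,1]],
  ],
  force=50,
)

```text
time: 18.4
tool_pos: [0.6167, -0.1632, 0.0067]
tcp_rot: [[0.26, 0.966, -0.001], [0.966, -0.26, -0.0], [-0.0, -0.001, -1.0]]
wrist_force: [-5.3, 1.6, 5.8]
finger_gap: 0.657
```

```bash
python3 go.py .4632 .3102 .11 75
```

```text
t 18.4 pos [ 0.6167 -0.1632  0.0067] yaw 74.92 gap 0.657 F [-5.26  1.55  5.85] q [ 0.59  0.62 -0.54  1.6   0.36  1.02 -0.32]
[0.4632, 0.3102, 0.11, 75.0] [-0.012, 0.003, -0.013, 8.343, -5.43, -2.062] 10.165862387760898 0.01258463649297714
```

Emit:
servo_tool(
  steps=[
    [[0,0,0,0,0,-0.4,1],[0,0,0,0,0,-1.1,1],[0,0,0,0.2,-0.1,-1.8,1],[0,0,0,0.7,-0.4,-2.06,1],[0,0,0,1.3,-0.8,-2.06,1],[0,0,0,2.0,-1.3,-2.06,1],[0,0,0,2.7,-1.75,-2.06,1],[0,0,0,3.4,-2.2,-2.06,1]],
  ],
)

```text
time: 19.2
tool_pos: [0.5539, 0.0306, 0.1085]
tcp_rot: [[0.26, 0.966, -0.001], [0.966, -0.26, -0.0], [-0.001, -0.001, -1.0]]
wrist_force: [1.9, -0.6, -7.3]
finger_gap: 0.663
```

```bash
python3 go.py .4624 .3073 .11 75
```

```text
t 19.2 pos [0.5539 0.0306 0.1085] yaw 74.91 gap 0.663 F [ 1.89 -0.58 -7.29] q [ 0.44  0.35 -0.69  1.76  0.25  1.12 -0.59]
[0.4624, 0.3073, 0.11, 75.0] [-0.011, 0.005, -0.015, 4.867, -3.207, -0.029] 5.828676148177961 0.013579072276520254
```

Emit:
servo_tool(
  steps=[
    [[0,0,0,0.7,-0.45,0,1],[0,0,0,1.4,-0.9,0,1],[0,0,0,2.1,-1.4,0,1],[0,0,0,2.8,-1.85,0,1],[0,0,0,3.5,-2.3,0,1],[0,0,0,4.1,-2.7,0,1],[0,0,0,4.5,-3.0,0,1],[0,0,0,4.75,-3.15,0,1]],
  ],
)

```text
time: 20.0
tool_pos: [0.4631, 0.3018, 0.1088]
tcp_rot: [[0.257, 0.966, -0.001], [0.966, -0.257, 0.0], [-0.0, -0.001, -1.0]]
wrist_force: [0.3, -0.2, -8.2]
finger_gap: 0.654
```

```bash
python3 go.py .4624 .3073 .06 75
```

```text
t 20.0 pos [0.4631 0.3018 0.1088] yaw 75.1 gap 0.654 F [ 0.29 -0.15 -8.16] q [ 0.02  0.38 -0.81  1.76  0.3   1.13 -1.14]
[0.4624, 0.3073, 0.06, 75.0] [-0.014, 0.002, 0.016, 0.104, -0.04, 0.975] 0.9815909510973247 0.014998246235593682
```

Emit:
servo_tool(
  steps=[
    [[0,0,0,0.05,-0.02,0.2,1],[0,0,0,0.05,-0.02,0.5,1],[0,0,0,0.05,-0.02,0.8,1],[0,0,0,0.05,-0.02,0.97,1],[0,0,0,0.05,-0.02,0.97,1],[0,0,0,0.05,-0.02,0.97,1],[0,0,0,0.05,-0.02,0.97,1]],
  ],
)

```text
time: 20.7
tool_pos: [0.4652, 0.3025, 0.0617]
tcp_rot: [[0.26, 0.965, 0.001], [0.965, -0.26, 0.0], [0.001, 0.001, -1.0]]
wrist_force: [0.1, -0.8, -8.0]
finger_gap: 0.658
```

```bash
python3 go.py .4624 .3073 .025 75
python3 - <<'E'
from h import *
p,d=arm.grab_frame("scene");cv2.imwrite("pics/scene12.png",p);np.save("s12.npy",d);cv2.imwrite("pics/scene12c.png",cv2.resize(p[80:190,300:440],None,fx=5,fy=5,interpolation=cv2.INTER_CUBIC))
E
```

```text
t 20.7 pos [0.4652 0.3025 0.0617] yaw 74.9 gap 0.658 F [ 0.1  -0.77 -7.99] q [-0.01  0.44 -0.78  1.79  0.35  1.05 -1.18]
[0.4624, 0.3073, 0.025, 75.0] [0.008, -0.007, -0.016, 0.077, -0.079, 0.733] 0.7414235581854658 0.013415706188843206
```

View pics/scene12c.png

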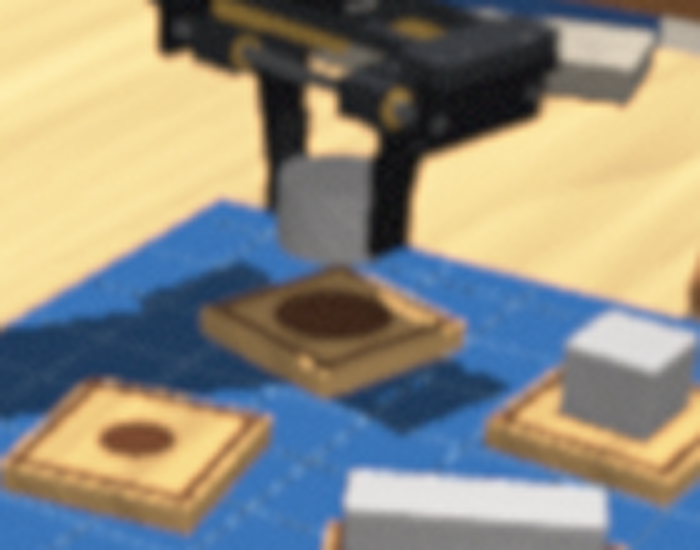

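The large round hangs level above its lid: cylinder at about (366,122), inlay at about (366,143). I'll fit its axis from the scene depth.

```bash
cat > cyl.py <<'E'
from h import *
from scipy.optimize import least_squares
def cyl(p,d,box,zr,r,c0):
    W=cloud("scene",d); hsv=cv2.cvtColor(p,cv2.COLOR_BGR2HSV)
    m=np.zeros(d.shape,bool); m[box[1]:box[3],box[0]:box[2]]=1
    m&=(hsv[...,1]<50)&(hsv[...,2]>60)&(W[...,2]>zr[0])&(W[...,2]<zr[1])&(np.hypot(W[...,0]-c0[0],W[...,1]-c0[1])<r+.012)
    P=W[m][:,:2]; f=least_squares(lambda c:np.hypot(*(P-c).T)-r,c0,loss="soft_l1",f_scale=.001)
    return f.x,m.sum(),np.abs(f.fun).mean()
E
python3 - <<'E'
from cyl import *
p=cv2.imread("pics/scene12.png"); d=np.load("s12.npy")
print(cyl(p,d,(350,105,380,135),(.063,.085),.029,(.465,.305)))
p0=cv2.imread("pics/scene0.png"); d0=np.load("scene0.npy")
print(cyl(p0,d0,(270,250,325,300),(.008,.029),.029,(.618,-.161)),cyl(p0,d0,(340,205,375,245),(.008,.036),.017,(.628,.0)))
E
```

```text
(array([0.46550893, 0.30522851]), np.int64(171), np.float64(0.0015099052670857003))
(array([ 0.61553743, -0.16062374]), np.int64(369), np.float64(0.0005653897687969342)) (array([0.62526119, 0.00213373]), np.int64(225), np.float64(0.0007296596204927946))
```

The in-hand offset (0.3, +2.7 mm) matches the pick estimate, so I'm keeping the TCP target (0.4624, 0.3073).

Emit:
servo_tool(
  steps=[
    [[0,0,0,0.04,-0.04,0.1,1],[0,0,0,0.077,-0.079,0.25,1],[0,0,0,0.077,-0.079,0.42,1],[0,0,0,0.077,-0.079,0.58,1],[0,0,0,0.077,-0.079,0.68,1],[0,0,0,0.077,-0.079,0.73,1],[0,0,0,0.077,-0.079,0.73,1]],
  ],
)

```text
time: 21.45
tool_pos: [0.4617, 0.307, 0.0241]
tcp_rot: [[0.26, 0.966, -0.001], [0.966, -0.26, -0.0], [-0.0, -0.0, -1.0]]
wrist_force: [0.0, 0.3, -8.1]
finger_gap: 0.655
```

```bash
python3 go.py .4624 .3073 .021 75
```

```text
t 21.45 pos [0.4617 0.307  0.0241] yaw 74.92 gap 0.655 F [ 0.02  0.29 -8.13] q [-0.04  0.49 -0.75  1.82  0.4   0.99 -1.23]
[0.4624, 0.3073, 0.021, 75.0] [-0.004, 0.004, -0.014, 0.01, 0.012, 0.063] 0.06444818056692668 0.010473956114860341
```

Emit:
servo_tool(
  steps=[
    [[0,0,0,0.008,0.008,0.02,1],[0,0,0,0.008,0.008,0.04,1],[0,0,0,0.008,0.008,0.06,1],[0,0,0,0.008,0.008,0.065,1],[0,0,0,0.008,0.008,0.065,1]],
  ],
)

```text
time: 21.95
tool_pos: [0.4624, 0.3074, 0.0213]
tcp_rot: [[0.26, 0.966, 0.0], [0.966, -0.26, -0.0], [-0.0, 0.0, -1.0]]
wrist_force: [0.5, 0.4, -7.8]
finger_gap: 0.656
```

Emit:
servo_tool(
  steps=[
    [[0,0,0,0,0,0.01,1],[0,0,0,0,0,0.015,1],[0,0,0,0,0,0.015,1]],
  ],
)

```text
time: 22.25
tool_pos: [0.4625, 0.3074, 0.0208]
tcp_rot: [[0.26, 0.966, 0.0], [0.966, -0.26, -0.0], [-0.0, 0.0, -1.0]]
wrist_force: [-0.9, -1.3, -4.0]
finger_gap: 0.655
```

Emit:
servo_tool(
  steps=[
    [[0,0,0,0,0,0.008,1],[0,0,0,0,0,0.008,1]],
  ],
)

```text
time: 22.45
tool_pos: [0.4625, 0.3074, 0.0207]
tcp_rot: [[0.26, 0.966, 0.0], [0.966, -0.26, -0.0], [-0.0, 0.0, -1.0]]
wrist_force: [-3.2, -3.0, 4.1]
finger_gap: 0.655
```

Emit:
servo_tool(
  steps=[
    [[0,0,0,0,0,0,0.0],[0,0,0,0,0,0,-0.4],[0,0,0,0,0,0,-1],[0,0,0,0,0,0,-1],[0,0,0,0,0,0,-1],[0,0,0,0,0,-0.3,-1],[0,0,0,0,0,-1.0,-1],[0,0,0,0,0,-1.9,-1]],
  ],
)

```text
time: 23.25
tool_pos: [0.4614, 0.307, 0.1159]
tcp_rot: [[0.26, 0.966, -0.002], [0.966, -0.26, -0.001], [-0.001, -0.002, -1.0]]
wrist_force: [0.9, -0.8, 0.4]
finger_gap: 0.992
```

```bash
python3 go.py .627 .0018 .12 105
```

```text
t 23.25 pos [0.4614 0.307  0.1159] yaw 74.95 gap 0.992 F [ 0.94 -0.78  0.44] q [ 0.01  0.38 -0.81  1.74  0.3   1.15 -1.15]
[0.627, 0.0018, 0.12, 105.0] [-0.023, 0.008, -5.009, -5.035, 4.783, -0.084] 6.944935286878247 3.498564673535443
```

Emit:
servo_tool(
  steps=[
    [[0,0,-0.5,-0.5,0.5,-0.2,-1],[0,0,-5,-5.03,4.78,-0.1,-1],[0,0,-5,-5.03,4.78,-0.1,-1],[0,0,-5,-5.03,4.78,-0.1,-1],[0,0,-5,-5.03,4.78,-0.1,-1],[0,0,-5,-5.03,4.78,-0.1,-1],[0,0,-5,-5.03,4.78,-0.1,-1],[0,0,-5,-5.03,4.78,-0.1,-1]],
  ],
)

```text
time: 24.05
tool_pos: [0.6295, -0.004, 0.1208]
tcp_rot: [[-0.251, 0.968, 0.001], [0.968, 0.251, -0.002], [-0.002, 0.001, -1.0]]
wrist_force: [0.2, -0.2, -0.3]
finger_gap: 1.007
```

Emit:
servo_tool(
  steps=[
    [[0,0,0,0,0,0,-1],[0,0,0,0,0,0,-1]],
  ],
)

```text
time: 24.25
tool_pos: [0.6276, 0.0034, 0.1209]
tcp_rot: [[-0.258, 0.966, 0.0], [0.966, 0.258, 0.001], [0.001, 0.001, -1.0]]
wrist_force: [-0.9, 1.0, 0.1]
finger_gap: 1.002
```

```bash
python3 go.py .627 .0018 .12 105 .627 .0018 .009 105
python3 - <<'E'
from meas import *
from cyl import *
p,d=arm.grab_frame("top");cv2.imwrite("pics/top13.png",p)
print(topface("top",p,d,(.463,.310),.048,.06))
cv2.imwrite("pics/top13c.png",cv2.resize(p[110:290,130:350],None,fx=3.5,fy=3.2,interpolation=cv2.INTER_CUBIC))
p,d=arm.grab_frame("scene");cv2.imwrite("pics/scene13.png",p)
cv2.imwrite("pics/scene13c.png",cv2.resize(p[100:260,260:470],None,fx=3.7,fy=3.7,interpolation=cv2.INTER_CUBIC))
print(cyl(p,d,(340,110,392,160),(.02,.043),.029,(.463,.31)))
E
```

```text
t 24.25 pos [0.6276 0.0034 0.1209] yaw 104.94 gap 1.002 F [-0.85  1.02  0.08] q [ 0.48  0.52 -0.75  1.55  0.37  1.22 -0.07]
[0.627, 0.0018, 0.12, 105.0] [0.006, -0.008, -0.01, -0.027, -0.02, 0.018] 0.038312906705923425 0.010123576774347531
[0.627, 0.0018, 0.009, 105.0] [0.006, -0.008, -0.01, -0.029, -0.022, 2.238] 2.2381754292075104 0.010123576774347531
(np.float64(0.048296346314370464), array([0.46458268, 0.30891249]), ((464.822509765625, 308.7391357421875), (54.791831970214844, 55.872154235839844), 48.42400360107422))
(array([0.46256272, 0.31016727]), np.int64(143), np.float64(0.0012953537103281882))
```

View pics/top13c.png

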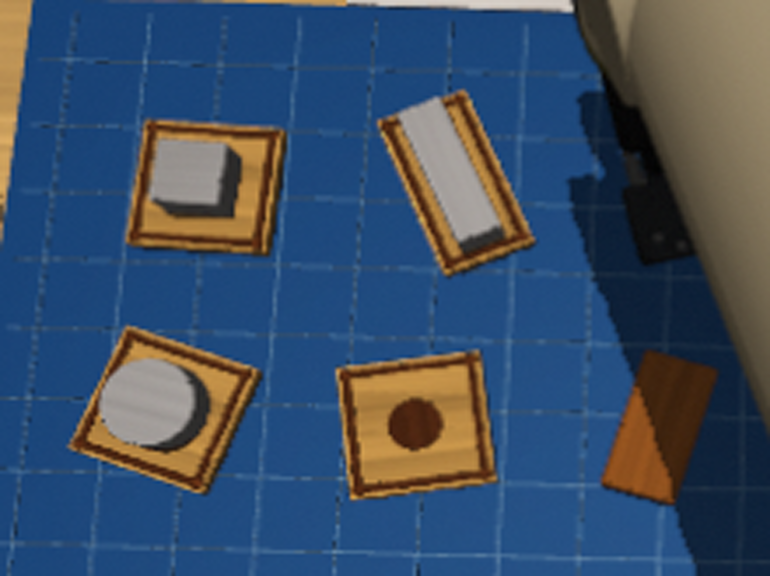

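View pics/scene13c.png

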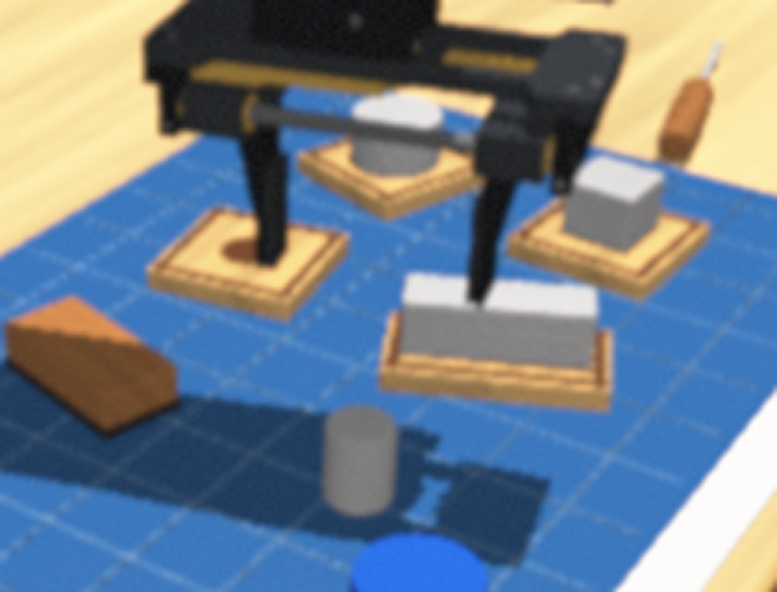

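The large round is centred to about 1 mm (mean of both views) and nothing else has moved. Now the small round at (357,222).

Emit:
servo_tool(
  steps=[
    [[0,0,0,-0.027,-0.02,0.3,-1],[0,0,0,-0.027,-0.02,0.8,-1],[0,0,0,-0.027,-0.02,1.3,-1],[0,0,0,-0.027,-0.02,1.8,-1],[0,0,0,-0.027,-0.02,2.1,-1],[0,0,0,-0.027,-0.02,2.24,-1],[0,0,0,-0.027,-0.02,2.24,-1]],
  ],
)

```text
time: 25.05
tool_pos: [0.6266, 0.0012, 0.0075]
tcp_rot: [[-0.258, 0.966, -0.001], [0.966, 0.258, 0.0], [0.0, -0.001, -1.0]]
wrist_force: [-1.0, -0.3, 0.4]
finger_gap: 1.002
```

Emit:
servo_tool(
  steps=[
    [[0,0,0,0,0,0,1],[0,0,0,0,0,0,1],[0,0,0,0,0,0,1],[0,0,0,0,0,0,1],[0,0,0,0,0,0,1],[0,0,0,0,0,0,1],[0,0,0,0,0,0,1],[0,0,0,0,0,0,1]],
  ],
  force=40,
)

```text
time: 25.85
tool_pos: [0.627, 0.0007, 0.0082]
tcp_rot: [[-0.257, 0.966, -0.0], [0.966, 0.257, -0.0], [-0.0, -0.0, -1.0]]
wrist_force: [-1.5, 0.6, 0.9]
finger_gap: 0.38
```

```bash
python3 go.py .4575 .154 .11 105
```

```text
t 25.85 pos [0.627  0.0007 0.0082] yaw 104.92 gap 0.38 F [-1.51  0.62  0.88] q [ 0.45  0.64 -0.69  1.63  0.46  1.04 -0.12]
[0.4575, 0.154, 0.11, 105.0] [-0.003, 0.001, -0.014, 3.834, -2.487, -2.037] 5.003235452809009 0.009791930767485699
```

Emit:
servo_tool(
  steps=[
    [[0,0,0,0,0,-0.4,1],[0,0,0,0,0,-1.1,1],[0,0,0,0.2,-0.1,-1.8,1],[0,0,0,0.7,-0.45,-2.04,1],[0,0,0,1.4,-0.9,-2.04,1],[0,0,0,2.1,-1.35,-2.04,1],[0,0,0,2.8,-1.8,-2.04,1],[0,0,0,3.3,-2.15,-2.04,1]],
  ],
)

```text
time: 26.65
tool_pos: [0.4784, 0.1343, 0.1098]
tcp_rot: [[-0.259, 0.966, -0.001], [0.966, 0.259, -0.0], [-0.0, -0.001, -1.0]]
wrist_force: [0.6, 0.7, -2.6]
finger_gap: 0.383
```

```bash
python3 go.py .4577 .153 .06 105
```

```text
t 26.65 pos [0.4784 0.1343 0.1098] yaw 105.03 gap 0.383 F [ 0.55  0.67 -2.64] q [ 0.44  0.26 -0.89  1.89  0.23  1.09 -0.28]
[0.4577, 0.153, 0.06, 105.0] [-0.007, 0.003, 0.005, 0.468, -0.302, 0.997] 1.141972257167759 0.00634037412997812
```

Emit:
servo_tool(
  steps=[
    [[0,0,0,0.25,-0.15,0,1],[0,0,0,0.4,-0.26,0.2,1],[0,0,0,0.43,-0.28,0.5,1],[0,0,0,0.43,-0.28,0.8,1],[0,0,0,0.43,-0.28,0.98,1],[0,0,0,0.43,-0.28,0.98,1],[0,0,0,0.43,-0.28,0.98,1],[0,0,0,0.43,-0.28,0.98,1]],
  ],
)

```text
time: 27.45
tool_pos: [0.4622, 0.1498, 0.0615]
tcp_rot: [[-0.257, 0.966, 0.001], [0.966, 0.257, 0.0], [0.0, 0.001, -1.0]]
wrist_force: [-0.1, -0.2, -2.2]
finger_gap: 0.382
```

```bash
python3 go.py .4577 .153 .027 105
python3 - <<'E'
from cyl import *
p,d=arm.grab_frame("scene");cv2.imwrite("pics/scene14.png",p);cv2.imwrite("pics/scene14c.png",cv2.resize(p[90:210,270:410],None,fx=5,fy=5,interpolation=cv2.INTER_CUBIC))
s=arm.sense();z=s["tool_pos"][2]
print(s["tool_pos"],cyl(p,d,(305,110,350,170),(z-.005,z+.022),.017,(.4577,.153)))
E
```

```text
t 27.45 pos [0.4622 0.1498 0.0615] yaw 104.9 gap 0.382 F [-0.07 -0.2  -2.22] q [ 0.39  0.31 -0.88  1.96  0.28  1.   -0.37]
[0.4577, 0.153, 0.027, 105.0] [0.007, -0.001, -0.016, 0.085, -0.071, 0.691] 0.6992651021840783 0.01215936861108769
[0.46222903 0.14982475 0.06164152] (array([0.46174547, 0.15139428]), np.int64(171), np.float64(0.0012311823488334712))
```

View pics/scene14c.png

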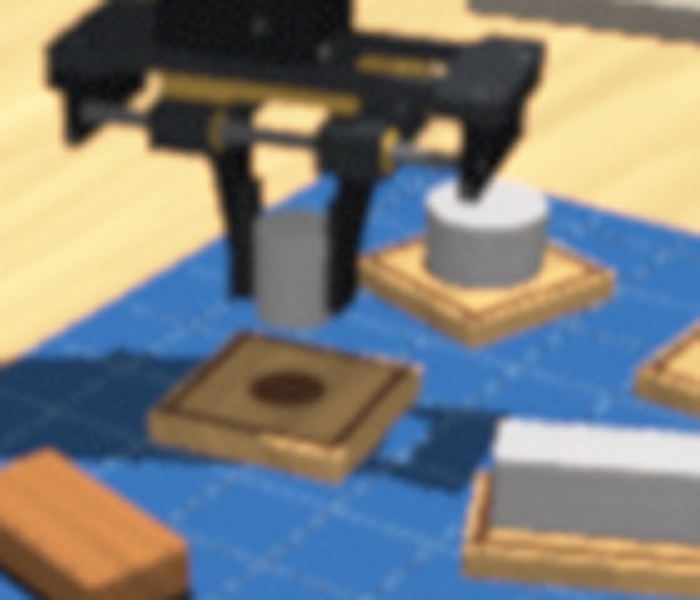

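The small round is over its inlay (about (327,168)). Its in-hand offset is −0.5/+1.6 mm, so the TCP target is (0.4577, 0.1528).

Emit:
servo_tool(
  steps=[
    [[0,0,0,0.04,-0.04,0.1,1],[0,0,0,0.083,-0.071,0.25,1],[0,0,0,0.083,-0.071,0.42,1],[0,0,0,0.083,-0.071,0.58,1],[0,0,0,0.083,-0.071,0.67,1],[0,0,0,0.083,-0.071,0.7,1],[0,0,0,0.083,-0.071,0.7,1]],
  ],
)

```text
time: 28.2
tool_pos: [0.4571, 0.1529, 0.0259]
tcp_rot: [[-0.258, 0.966, -0.0], [0.966, 0.258, 0.0], [0.0, -0.0, -1.0]]
wrist_force: [0.0, 0.8, -4.2]
finger_gap: 0.381
```

```bash
python3 go.py .4577 .1528 .0225 105
```

```text
t 28.2 pos [0.4571 0.1529 0.0259] yaw 104.92 gap 0.381 F [ 0.02  0.8  -4.22] q [ 0.35  0.36 -0.85  2.    0.34  0.93 -0.42]
[0.4577, 0.1528, 0.0225, 105.0] [-0.004, -0.002, -0.013, -0.005, 0.012, 0.069] 0.06999626247093682 0.009388172703809445
```

Emit:
servo_tool(
  steps=[
    [[0,0,0,-0.005,0.01,0.02,1],[0,0,0,-0.005,0.01,0.04,1],[0,0,0,-0.005,0.01,0.06,1],[0,0,0,-0.005,0.01,0.065,1],[0,0,0,-0.005,0.01,0.065,1]],
  ],
)

```text
time: 28.7
tool_pos: [0.4577, 0.1527, 0.0229]
tcp_rot: [[-0.257, 0.966, 0.0], [0.966, 0.257, -0.0], [-0.0, 0.0, -1.0]]
wrist_force: [-0.2, 0.2, -3.0]
finger_gap: 0.381
```

Emit:
servo_tool(
  steps=[
    [[0,0,0,0,0,0.008,1],[0,0,0,0,0,0.012,1],[0,0,0,0,0,0.012,1]],
  ],
)

```text
time: 29.0
tool_pos: [0.4577, 0.1527, 0.0223]
tcp_rot: [[-0.257, 0.966, 0.0], [0.966, 0.257, -0.0], [-0.0, 0.0, -1.0]]
wrist_force: [-0.2, 0.7, -2.5]
finger_gap: 0.374
```

Emit:
servo_tool(
  steps=[
    [[0,0,0,0,0,0.006,1],[0,0,0,0,0,0.01,1],[0,0,0,0,0,0.01,1]],
  ],
)

```text
time: 29.3
tool_pos: [0.4578, 0.1527, 0.0221]
tcp_rot: [[-0.257, 0.966, 0.0], [0.966, 0.257, -0.0], [-0.0, 0.0, -1.0]]
wrist_force: [-2.7, -0.5, 4.0]
finger_gap: 0.383
```

Contact. Release, and then retreat straight up.

Emit:
servo_tool(
  steps=[
    [[0,0,0,0,0,0,0.2],[0,0,0,0,0,0,0.0],[0,0,0,0,0,0,-0.5],[0,0,0,0,0,0,-1],[0,0,0,0,0,0,-1],[0,0,0,0,0,-0.3,-1],[0,0,0,0,0,-1.0,-1],[0,0,0,0,0,-1.9,-1]],
  ],
)

```text
time: 30.1
tool_pos: [0.4566, 0.1528, 0.1177]
tcp_rot: [[-0.258, 0.966, -0.003], [0.966, 0.258, 0.0], [0.001, -0.003, -1.0]]
wrist_force: [1.3, 0.4, 0.1]
finger_gap: 0.943
```

```bash
python3 go.py .45 -.3 .2 75
```

```text
t 30.1 pos [0.4566 0.1528 0.1177] yaw 104.96 gap 0.943 F [1.32 0.43 0.07] q [ 0.44  0.22 -0.93  1.92  0.19  1.1  -0.3 ]
[0.45, -0.3, 0.2, 75.0] [-0.026, -0.003, 4.994, -8.713, -2.469, -1.648] 9.20499598945305 3.4883602937816325
```

Emit:
servo_tool(
  steps=[
    [[0,0,0.5,-0.5,0,-0.5,-1],[0,0,5,-8.7,-2.5,-1.65,-1],[0,0,5,-8.7,-2.5,-1.65,-1],[0,0,5,-8.7,-2.5,-1.65,-1],[0,0,5,-8.7,-2.5,-1.65,-1],[0,0,5,-8.7,-2.5,-1.65,-1],[0,0,5,-8.7,-2.5,-1.65,-1],[0,0,5,-8.7,-2.5,-1.65,-1]],
  ],
)

```text
time: 30.9
tool_pos: [0.4516, -0.2198, 0.1901]
tcp_rot: [[0.259, 0.966, 0.002], [0.966, -0.259, -0.001], [-0.0, 0.002, -1.0]]
wrist_force: [0.6, 0.5, 0.7]
finger_gap: 1.003
```

Emit:
servo_tool(
  steps=[
    [[0,0,0,0,0,0,-1],[0,0,0,0,0,0,-1],[0,0,0,0,0,0,-1]],
  ],
)

```text
time: 31.2
tool_pos: [0.4522, -0.2167, 0.1889]
tcp_rot: [[0.259, 0.966, 0.001], [0.966, -0.259, 0.0], [0.0, 0.001, -1.0]]
wrist_force: [-0.4, 0.4, -0.3]
finger_gap: 0.999
```

Run:
```python
from meas import *
from cyl import *
p,d=arm.grab_frame("top");cv2.imwrite("pics/top15.png",p)
for n,c0,z in(("bar",(.628,.139),.048),("sq",(.62,.298),.050),("large",(.463,.310),.048),("small",(.4577,.154),.056)):
    print(n,topface("top",p,d,c0,z,.06))
cv2.imwrite("pics/top15c.png",cv2.resize(p[110:290,130:350],None,fx=3.5,fy=3.2,interpolation=cv2.INTER_CUBIC))
p,d=arm.grab_frame("scene");cv2.imwrite("pics/scene15.png",p)
cv2.imwrite("pics/scene15c.png",cv2.resize(p[110:220,290:460],None,fx=4.6,fy=4.6,interpolation=cv2.INTER_CUBIC))
print(cyl(p,d,(340,110,392,160),(.02,.043),.029,(.463,.31)),cyl(p,d,(305,135,350,185),(.02,.05),.017,(.4577,.154)))
```

```text
bar (np.float64(0.04837874538362985), array([0.62680168, 0.13837002]), ((626.7481689453125, 138.2938232421875), (99.19677734375, 28.5644474029541), 25.947641372680664))
sq (np.float64(0.0500747066865983), array([0.61908027, 0.2975991 ]), ((619.0391235351562, 297.481689453125), (42.89684295654297, 43.86531448364258), 87.64850616455078))
large (np.float64(0.04826770222231658), array([0.46475377, 0.30892249]), ((464.6462707519531, 309.3400573730469), (55.990089416503906, 55.13541793823242), 73.5838623046875))
small (np.float64(0.0565118180153894), array([0.45946518, 0.15351594]), ((459.86468505859375, 153.3601837158203), (31.21462059020996, 30.897010803222656), 3.263108968734741))
(array([0.4623214 , 0.30973522]), np.int64(201), np.float64(0.0012076928048684126)) (array([0.45681521, 0.15440441]), np.int64(177), np.float64(0.0010376883877276913))
```

View pics/top15.png

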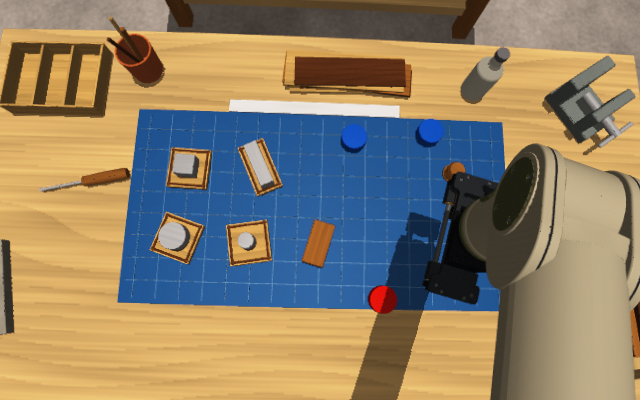

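View pics/scene15c.png

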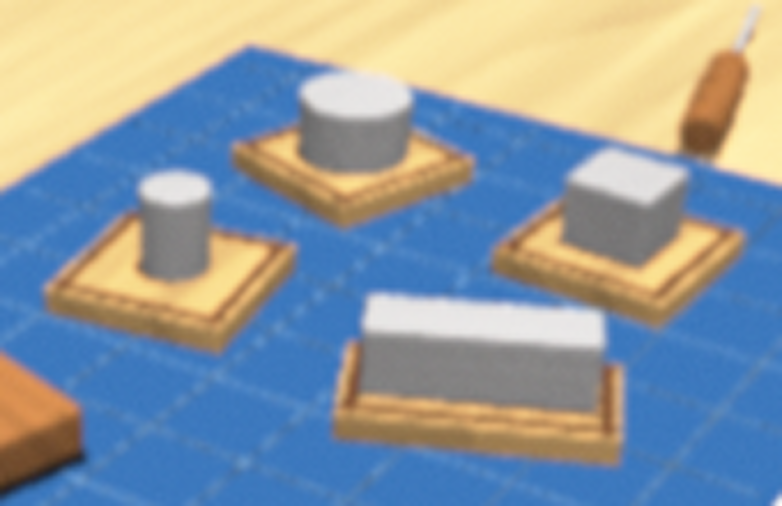

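All four weights stand flat and upright on their lids, and no inlay shows in either view. The sanding block is at its original spot (318,243) and the gripper is clear. Handing in.

```bash
python3 -c "
from plant import arm
print(arm.sign_off(), arm.sense()['time'])"
```

```text
the job is handed in; nothing more can be done
the job is handed in; nothing more can be done
```

I placed all four weights in the order asked (bar on the strip, square, large round, small round). Each was lowered until the wrist force showed contact, then released before I went on. I handed in at about 31 s of robot time.

**Last checks:** All four stand flat, with their top faces at the expected heights (about 48, 50, 48 and 56.5 mm), and no dark inlay shows in either view. These are the offsets from the inlay centres:

| Weight | Offset from inlay |
|---|---|
| Bar | about 1.5 mm along its length in both views; top view also reads its angle about 1° off |
| Square | up to 1.9 mm per view, with opposite signs |
| Large round | top view about 2 mm, scene view under 1 mm |
| Small round | top view about 1.6 mm, scene view about 1 mm |

**Where the views disagreed:** The two cameras differ by 1–3 mm on single points, which is close to the stated calibration error. I aimed between them.

**Bystanders:** The sanding block was in its starting spot in the last picture. The knob looked untouched, but the arm partly hid it in that picture, so I could not measure it at the end.

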